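Hang and lock the tray brackets on the coffee bar's slotted stand

TASK

Set up the tray stand on the coffee bar: first pull the black knob on top of the stand up to its stop so that the spring-loaded lock bar behind the panel clears the slots, then hook every tray bracket into slots of its own and press it down until it is fully home, and then push the knob all the way down again to lock them in. Then stand each levelling tool (the plain aluminium cylinders) flat in the middle of a hung tray, one to a tray, and leave the other things on the bar where they are.

Things in the scene. Friction and masses are not known exactly. Their poses are not given: they have to be found in the camera images.
- stand: fixed slotted stand: an upright grey panel 430 mm wide, 155 mm tall, 6 mm thick, with four pairs of slots. Origin on the counter under the middle of the panel's front face (x 0); x points through the panel away from its front, y along it, z up. Brackets hang on the front (-x) side; behind it are a foot plate (x up to 126 mm) and two end cheeks
- seat0 (a point): place at the stand's +y end: point on the panel's front face where a bracket's origin comes to rest when fully home, 50 mm above the counter. Axes as the stand's (x into the panel, z up); a home bracket has the same axes. Neighbouring places are 105 mm apart
- seat1 (a point): next place after seat0 along the stand, as seat0. At every place the 6 mm thick panel has two slots, 11 mm wide in y and 26 mm tall: z 12 to 38 and z 48 to 74 mm above this point
- seat2 (a point): third place along the stand, as seat0. At every place a bracket goes in with its origin about 13 mm above this point until its plate meets the panel, then is pressed straight down 13 mm so that its tongues drop behind the panel
- seat3 (a point): place at the stand's -y end, as seat0
- lock_bar (a joint): height of the sprung lock bar in m: 0 fully down (locked: it stands behind the upper slots, so that claws can neither enter nor be lifted out), 0.030 at its upper stop (slots free). Pulling up takes about 11 to 14 N against spring and friction catch; it stays where it is left; pushing down takes about 3 to 6 N. It cannot go fully down over a bracket that is more than 3 mm short of home
- knob_top (a point): centre of the top of the lock bar's black round knob, which is 26 mm across and 30 mm tall, on a thin stem. It rides with the bar: 205 mm above the counter when down, 235 mm at the stop. It stands 30 mm behind the panel's front face
- bracket0: steel tray bracket, 0.26 kg, upright on the counter at first, may be absent (None). Origin: bottom centre of its back plate's rear face; x to the rear (claw side), z up. In mm: plate 28 wide, 64 tall, x -4 to 0. Tray x -170 to -4, 84 wide, z 0 to 5. On it a wooden grip rib to pinch, x -82 to -4, 10 thick in y, z 5 to 46 (centre of mass x about -67). Claws: see bracket1
- bracket1: tray bracket, the same as bracket0; may be absent. All brackets: two claws, one above the other at y 0, 8 mm wide, stick out 13 mm behind the back plate (x 0 to 13): necks at z 12 to 20 and z 48 to 56 mm, each ending in a tongue (x 8 to 13) that hangs 9 mm below its neck
- bracket2: tray bracket, the same as bracket0 and bracket1; may be absent
- bracket3: tray bracket, the same as bracket0 and bracket1; may be absent
- bracket0_tray (a point): centre of the load area (about 88 mm long, 84 mm wide) on the top of the tray of bracket0; 128 mm in front of the bracket's origin, 5 mm above it
- bracket1_tray (a point): centre of the load area (about 88 mm long, 84 mm wide) on the top of the tray of bracket1; 128 mm in front of the bracket's origin, 5 mm above it
- bracket2_tray (a point): centre of the load area (about 88 mm long, 84 mm wide) on the top of the tray of bracket2; 128 mm in front of the bracket's origin, 5 mm above it
- bracket3_tray (a point): centre of the load area (about 88 mm long, 84 mm wide) on the top of the tray of bracket3; 128 mm in front of the bracket's origin, 5 mm above it
- leveller0: levelling tool: a plain aluminium cylinder 58 mm across, 34 mm tall, 0.25 kg, lying flat on the counter, either face may be up. Origin at its centre. May be absent (None)
- leveller1: levelling tool: a plain aluminium cylinder 58 mm across, 34 mm tall, 0.25 kg, lying flat on the counter, either face may be up. Origin at its centre. May be absent (None)
- leveller2: levelling tool: a plain aluminium cylinder 58 mm across, 34 mm tall, 0.25 kg, lying flat on the counter, either face may be up. Origin at its centre. May be absent (None)
- mug: white mug 80 mm across, 85 mm tall, origin at the underside; to be left alone
Things that resemble listed ones, but are neither listed nor needed, are in the scene too. What is shaped like the leveller2 but red or yellow is not meant.

How it is judged:
On the way, in this order (a step that is already met when the one before it is completed fails the run):
1. the lock bar is pulled up to its stop (value of joint lock_bar above 0.0275 m), for 0.2 s.
2. every bracket is hooked into slots of its own and pressed home (((distance between bracket0 and seat0 below 0.0045 m and angle between bracket0's own z axis and vertical below 0.1 rad) or (distance between bracket0 and seat1 below 0.0045 m and angle between bracket0's own z axis and vertical below 0.1 rad) or (distance between bracket0 and seat2 below 0.0045 m and angle between bracket0's own z axis and vertical below 0.1 rad) or (distance between bracket0 and seat3 below 0.0045 m and angle between bracket0's own z axis and vertical below 0.1 rad)) and ((distance between bracket1 and seat0 below 0.0045 m and angle between bracket1's own z axis and vertical below 0.1 rad) or (distance between bracket1 and seat1 below 0.0045 m and angle between bracket1's own z axis and vertical below 0.1 rad) or (distance between bracket1 and seat2 below 0.0045 m and angle between bracket1's own z axis and vertical below 0.1 rad) or (distance between bracket1 and seat3 below 0.0045 m and angle between bracket1's own z axis and vertical below 0.1 rad)) and ((distance between bracket2 and seat0 below 0.0045 m and angle between bracket2's own z axis and vertical below 0.1 rad) or (distance between bracket2 and seat1 below 0.0045 m and angle between bracket2's own z axis and vertical below 0.1 rad) or (distance between bracket2 and seat2 below 0.0045 m and angle between bracket2's own z axis and vertical below 0.1 rad) or (distance between bracket2 and seat3 below 0.0045 m and angle between bracket2's own z axis and vertical below 0.1 rad)) and ((distance between bracket3 and seat0 below 0.0045 m and angle between bracket3's own z axis and vertical below 0.1 rad) or (distance between bracket3 and seat1 below 0.0045 m and angle between bracket3's own z axis and vertical below 0.1 rad) or (distance between bracket3 and seat2 below 0.0045 m and angle between bracket3's own z axis and vertical below 0.1 rad) or (distance between bracket3 and seat3 below 0.0045 m and angle between bracket3's own z axis and vertical below 0.1 rad))), for 0.2 s.
3. the lock bar is pushed fully down over the brackets (all of step 2 and value of joint lock_bar below 0.0025 m), for 0.2 s.
At the end, for the whole second after the job is handed in: Every bracket is home (origin within 4.5 mm of a seat point, upright within 5.7 degrees), the lock bar is down (below 2.5 mm), and every levelling tool lies flat on a bracket's tray, its centre within 20 mm of the load area's middle and 13 to 21 mm above it; all at rest (all of step 3 and ((horizontal distance between leveller0 and bracket0_tray below 0.02 m and z of leveller0 in the frame of bracket0_tray between 0.013 and 0.021 m) or (horizontal distance between leveller0 and bracket1_tray below 0.02 m and z of leveller0 in the frame of bracket1_tray between 0.013 and 0.021 m) or (horizontal distance between leveller0 and bracket2_tray below 0.02 m and z of leveller0 in the frame of bracket2_tray between 0.013 and 0.021 m) or (horizontal distance between leveller0 and bracket3_tray below 0.02 m and z of leveller0 in the frame of bracket3_tray between 0.013 and 0.021 m)) and ((horizontal distance between leveller1 and bracket0_tray below 0.02 m and z of leveller1 in the frame of bracket0_tray between 0.013 and 0.021 m) or (horizontal distance between leveller1 and bracket1_tray below 0.02 m and z of leveller1 in the frame of bracket1_tray between 0.013 and 0.021 m) or (horizontal distance between leveller1 and bracket2_tray below 0.02 m and z of leveller1 in the frame of bracket2_tray between 0.013 and 0.021 m) or (horizontal distance between leveller1 and bracket3_tray below 0.02 m and z of leveller1 in the frame of bracket3_tray between 0.013 and 0.021 m)) and ((horizontal distance between leveller2 and bracket0_tray below 0.02 m and z of leveller2 in the frame of bracket0_tray between 0.013 and 0.021 m) or (horizontal distance between leveller2 and bracket1_tray below 0.02 m and z of leveller2 in the frame of bracket1_tray between 0.013 and 0.021 m) or (horizontal distance between leveller2 and bracket2_tray below 0.02 m and z of leveller2 in the frame of bracket2_tray between 0.013 and 0.021 m) or (horizontal distance between leveller2 and bracket3_tray below 0.02 m and z of leveller2 in the frame of bracket3_tray between 0.013 and 0.021 m)) and linear speed of each of bracket0, bracket1, bracket2, bracket3, leveller0, leveller1, leveller2 below 0.02 m/s); the robot touches nothing.
It fails at once if a thing that is to be left alone is shoved more than 40 mm or knocked over (distance of mug from where it was at the start of the episode above 0.04 m or angle between mug's own z axis and vertical above 0.5 rad).
Of bracket0, bracket1, bracket2, bracket3 only 3 to 4 are there at a start; the rules pass over those that are not, and their reading is None.
Of leveller0, leveller1, leveller2 only 2 to 3 are there at a start; the rules pass over those that are not, and their reading is None.
At some moment in a run one of bracket0, bracket1, bracket2, bracket3 may be knocked a few centimetres aside while the robot is not near it.
Once in a run the grip may slacken for a moment while it holds something.
It also fails if it takes over 210 s, if anything falls off the work surface, if the arm or the gripper's body presses on something with over 40 N, if the wrist force passes 120 N, or if a joint passes its speed limit or range.

ROBOT

A 6-joint arm with a two-finger parallel gripper is mounted at the origin on the work surface. World frame = base frame: x ahead of the robot, y to its left, z up, the work surface at z = 0. Lengths are in m, angles in rad, forces in N, time in s.
With the tool pointing down it reaches from about 0.375 to 0.9 m from the base axis. Payload 3.1 kg.
Tool frame: the origin (TCP) lies between the finger pads; the fingertips stand 11 mm ahead of it and the grasp point (between the pads) lies 8 mm behind it; z points along the fingers, y is the line along which they close (so a half turn about z gives the same grasp; the last joint's range is limited). The gripper opens to 87 mm and grips with 3 to 60 N. Pads are 19 mm wide; open, the fingers measure 117 mm over their backs; the gripper's body (75 mm by 190 mm) begins 51 mm behind the grasp point.
Start: joints at [0.952, 0.527, 1.433, -0, 1.181, -0.178], TCP at [0.267, 0.565, 0.234] pointing down, gripper open.
Joint ranges: [-3.08, 3.08], [-0.75, 2.2], [0.22, 2.44], [-1.43, 4.57], [0, 2.65], [-2.85, 2.85]. Speed limits (rad/s): [2.79, 2.79, 3.14, 3.14, 3.14, 3.14].

INTERFACE

Orientations are given as a unit quaternion [x, y, z, w].
In Python, from rig import robot gives the robot as it stands.
- The arm moves only by the tool move_arm, never from a script. Its argument "moves" is text: rows parted by semicolons, each of 7 numbers parted by spaces: the shift along the tool's x, y, z in units of 100 mm (1.0 is 100 mm), then the turn, a rotation vector about the tool's x, y, z in units of 90 degrees (1.0 is 90 degrees), then the opening, from 0 (shut) to 1 (fully open). A call has 1 to 12 rows; each row is the pose to reach, as a shift and turn from the pose commanded when the call began, along the tool's axes at that moment; what a row does not reach only later rows make up. A row lasts 1/10 s, in which the tool goes at most 50 mm and 8.59 degrees, less where a joint would pass 70% of its speed; a pose out of reach is approached as far as the arm can. A call with a number of a shift or a turn outside -1 to 1 is refused whole. A call with a gripper value outside its range is refused whole. The fingers move at their own pace and stop on an object; "squeeze" is the grip in N (left out, the last holds). Time passes only in rows, so rows that repeat a pose let the fingers close. It gives the time, the measured TCP pose, the force, the opening and the grip force at its end, in the units of the state.
- robot.get_obs(): the state, without advancing time (a new reading comes with each control period).
- robot.camera(name): name is "scene" or "top"; returns a dict with "image" (400x640x3 uint8, red, green, blue), "intrinsics" (3x3 intrinsics, pixels), "dist_coeffs" ([k1, k2, p1, p2, k3] as OpenCV has them; the pictures are not rectified), "extrinsics" (4x4, takes a point from world to camera coordinates). Camera axes: x right, y up, looking along -z (the intrinsics and any distortion apply to the point x, -y, -z); pixel columns grow to the right and rows downward; lengths in m; the calibration is good to about 2 mm. A picture is of the moment at which its call begins. There is no depth.
- robot.hand_in(): hands the job in; it is judged then, once.
The state is a dict: "time": time; "q": joint angles; "joint_velocities": joint speeds; "joint_torque": joint torques, N m; "position": TCP position; "tool_rot": TCP orientation; "ft_force": force on the tool from outside, world axes, zero at the start; "moment": the same for the moment, N m; "grip_width": finger opening in m; "grip_force": force on a finger pad.
Only numpy, scipy, OpenCV 4.12 (cv2) and the standard library are available. Lean on these libraries where they do the work, as an engineer would, in place of code of your own. Each camera call takes 0.05 s, during which the arm holds its last target. There are 200 camera calls.

## Working session

There is one attempt and no reset: what is moved stays moved. The work goes in short steps, Python scripts to look and compute and a tool call to move; the robot and the scene stay as the last step left them, time stands still between calls to the robot, and variables do not carry over. Pictures are saved under pics/ and viewed, at most 14 in all, crops included, and the job is handed in when it is done.

Besides the shell and the picture viewer there is one more tool, called after "Request:" as name(argument=value, ...), one argument or row to a line, values as JSON. move_arm: Moves the arm, as the interface text tells. Shifts and turns lie within -1 to 1; 1 stands for 100 mm of shift or 90 degrees of turn. Its arguments: {"type":"object","properties":{"moves":{"type":"string"},"squeeze":{"type":"number"}},"required":["moves"]}

```bash
ls; mkdir -p pics; cat > h.py <<'E'
import numpy as np, cv2
from rig import robot
from scipy.spatial.transform import Rotation as R
def cam(n):
    c=robot.camera(n); return c
def ray(c,uv):
    K=np.array(c["intrinsics"]);D=np.array(c["dist_coeffs"]);E=np.array(c["extrinsics"])
    p=cv2.undistortPoints(np.array(uv,float).reshape(-1,1,2),K,D).reshape(-1,2)
    d=np.c_[p[:,0],-p[:,1],-np.ones(len(p))]@E[:3,:3]
    o=-E[:3,:3].T@E[:3,3]
    return o,d
def onz(c,uv,z):
    o,d=ray(c,uv); return o+d*((z-o[2])/d[:,2])[:,None]
def proj(c,P):
    K=np.array(c["intrinsics"]);D=np.array(c["dist_coeffs"]);E=np.array(c["extrinsics"])
    q=np.array(P,float).reshape(-1,3)@E[:3,:3].T+E[:3,3]
    q=q*[1,-1,-1]
    return cv2.projectPoints(q,np.zeros(3),np.zeros(3),K,D)[0].reshape(-1,2)
def tri(c1,u1,c2,u2):
    o1,d1=ray(c1,u1);o2,d2=ray(c2,u2);A=np.zeros((3,3));b=np.zeros(3)
    for o,d in((o1,d1[0]),(o2,d2[0])):
        d=d/np.linalg.norm(d);M=np.eye(3)-np.outer(d,d);A+=M;b+=M@o
    return np.linalg.solve(A,b)
def st():
    o=robot.get_obs();print("t",o["time"],"p",np.round(o["position"],4),"q",np.round(o["q"],3),"f",np.round(o["ft_force"],1),"w",o["grip_width"],o["grip_force"]);print(np.round(R.from_quat(o["tool_rot"]).as_matrix(),3));return o
E
cat > look.py <<'E'
from h import *
import sys,pickle
t=sys.argv[1];d={}
for n in("scene","top"):
    c=cam(n);d[n]={k:np.array(v) for k,v in c.items()};cv2.imwrite(f"pics/{n}_{t}.png",c["image"][:,:,::-1])
pickle.dump(d,open(f"{t}.pkl","wb"))
E
python3 - <<'E'
from h import *
st()
import runpy,sys
sys.argv=["look","a"];runpy.run_path("look.py")
import pickle
d=pickle.load(open("a.pkl","rb"))
for n in d:
    E=d[n]["extrinsics"];print(n,d[n]["intrinsics"].round(1).tolist(),d[n]["dist_coeffs"],(-E[:3,:3].T@E[:3,3]).round(3),E[:3,:3].round(3).tolist())
E
```

```text
pics
t 0.0 p [0.2662 0.5647 0.2326] q [ 0.951  0.528  1.434 -0.     1.181 -0.178] f [ 0.4  0.7 -0.2] w 0.0868721793186587 0.0
[[-0.904  0.427 -0.001]
 [ 0.427  0.904 -0.002]
 [ 0.    -0.002 -1.   ]]
scene [[461.1, 0.0, 326.8], [0.0, 461.1, 206.7], [0.0, 0.0, 1.0]] [-0.12807994  0.          0.          0.          0.        ] [ 1.375 -0.087  1.206] [[0.016, 1.0, -0.003], [-0.763, 0.014, 0.646], [0.646, -0.008, 0.763]]
top [[417.7, 0.0, 320.5], [0.0, 417.7, 197.0], [0.0, 0.0, 1.0]] [-0.04736773  0.          0.          0.          0.        ] [ 0.269 -0.081  1.246] [[0.018, -1.0, -0.016], [0.983, 0.014, 0.185], [-0.184, -0.019, 0.983]]
```

View pics/scene_a.png

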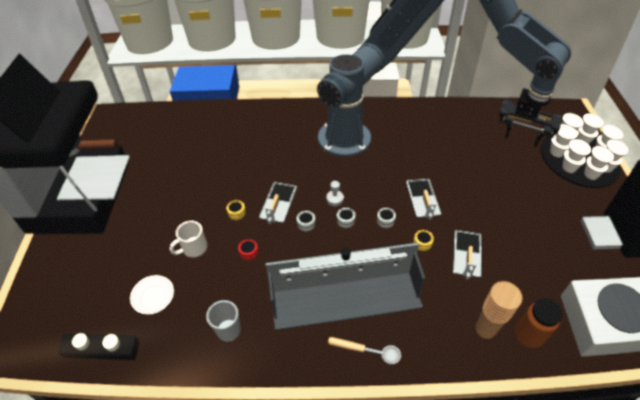

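View pics/top_a.png

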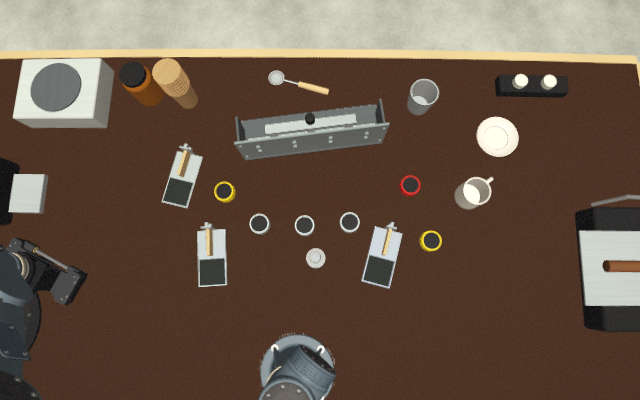

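The top view shows three brackets at about (182,178), (211,255) and (382,255), and three aluminium levellers at (259,224), (304,225) and (350,222). The stand runs from (237,150) to (387,130), with its knob at (310,118). The red and yellow ring-tops and the tamper at (316,258) are decoys. Next I'll zoom in to measure.

```bash
python3 - <<'E'
import cv2,numpy as np
a=cv2.imread("pics/top_a.png")
s=cv2.resize(a[98:163,230:395],None,fx=4.8,fy=4.8,interpolation=cv2.INTER_CUBIC)
def c(x,y,w,h,f):return cv2.resize(a[y:y+h,x:x+w],None,fx=f,fy=f,interpolation=cv2.INTER_CUBIC)
b=np.hstack([c(156,140,53,74,3.8),c(186,218,53,74,3.8),c(356,218,53,74,3.8)])
w=max(s.shape[1],b.shape[1])
p=lambda i:cv2.copyMakeBorder(i,0,0,0,w-i.shape[1],cv2.BORDER_CONSTANT)
o=np.vstack([p(s),p(b)]);print(s.shape,b.shape,o.shape);cv2.imwrite("pics/z1.png",o)
E
```

```text
(312, 792, 3) (281, 603, 3) (593, 792, 3)
```

View pics/z1.png

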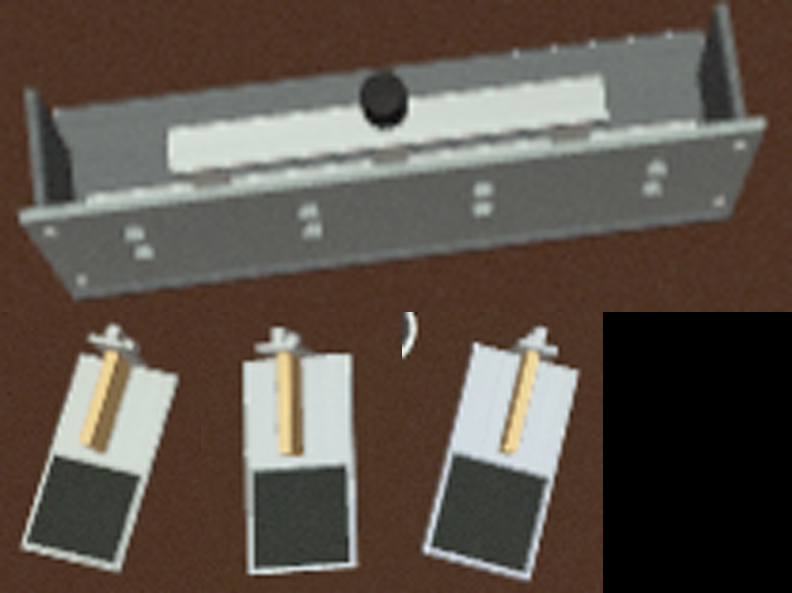

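The zoomed picture shows, in crop pixels, the panel's front-face bottom corners at about (75,298) and (730,216), its top corners at (22,217) and (763,127), and the knob top at (384,97). All four slot pairs are visible. I'll compute positions from these.

```bash
cat > m1.py <<'E'
from h import *
import pickle
d=pickle.load(open("a.pkl","rb"));c=d["top"];s=d["scene"]
f=lambda L,k,ox,oy,dx,dy:[((x-dx+.5)/k-.5+ox,(y-dy+.5)/k-.5+oy) for x,y in L]
S=lambda L:f(L,4.8,230,98,0,0)
b=onz(c,S([(75,298),(730,216)]),0)
t=onz(c,S([(25,221),(762,130)]),.155)
for n,q in(("bot",b),("top",t)):
    v=q[0]-q[1];print(n,q.round(4).tolist(),np.linalg.norm(v),np.degrees(np.arctan2(-v[0],v[1])),((q[0]+q[1])/2).round(4))
print("knob",onz(c,S([(384,93)]),.205))
for z,L in((.111,[(134,233),(308,211),(484,189),(657,168)]),(.075,[(144,252),(312,230),(482,209),(652,188)])):
    print("slots",onz(c,S(L),z).round(4).tolist())
H=281/74
for n,ox,dx,L in(("A",156,0,[(22,549),(120,572),(178,375),(80,352)]),("B",186,201,[(248,575),(357,566),(350,352),(243,362)]),("C",356,402,[(425,550),(530,578),(579,370),(474,344)])):
    q=onz(c,f(L,3.797,ox,218 if n!="A" else 140,dx,312),.004)
    fr=(q[0]+q[1])/2;bk=(q[2]+q[3])/2;v=bk-fr;u=v/np.linalg.norm(v)
    print(n,"len",np.linalg.norm(v),"w",np.linalg.norm(q[0]-q[1]),np.linalg.norm(q[2]-q[3]),"yaw",np.degrees(np.arctan2(v[1],v[0])),"org",((fr+bk)/2+u*.087).round(4),"grasp-64",((fr+bk)/2+u*.023).round(4))
im=c["image"].astype(int);g=cv2.cvtColor(c["image"],cv2.COLOR_RGB2GRAY)
for x,y in((259,224),(304,225),(350,222)):
    m=np.zeros_like(g);m[y-16:y+17,x-16:x+17]=(g[y-16:y+17,x-16:x+17]>110)
    cn=max(cv2.findContours(m,0,2)[0],key=cv2.contourArea);(u,v),r=cv2.minEnclosingCircle(cn)
    p=onz(c,[(u,v),(u+r,v)],.034);print("lev",u,v,r,p[0].round(4),np.linalg.norm(p[1]-p[0]))
E
python3 m1.py
```

```text
bot [[0.6172, 0.1792, 0.0], [0.6777, -0.2438, 0.0]] 0.4272920524547821 8.149695349447155 [ 0.6475 -0.0323  0.    ]
top [[0.6191, 0.178, 0.155], [0.6787, -0.2424, 0.155]] 0.42462185982422207 8.065101628360702 [ 0.6489 -0.0322  0.155 ]
knob [[ 0.67866211 -0.02796832  0.205     ]]
slots [[0.6264, 0.123, 0.111], [0.6412, 0.0201, 0.111], [0.6561, -0.0839, 0.111], [0.6705, -0.1863, 0.111]]
slots [[0.6258, 0.1227, 0.075], [0.6409, 0.0205, 0.075], [0.6556, -0.0829, 0.075], [0.6704, -0.1866, 0.075]]
A len 0.16829379162987765 w 0.08354697801416304 0.08543539517245417 yaw -11.86306124494332 org [0.6379 0.3539 0.004 ] grasp-64 [0.5753 0.3671 0.004 ]
B len 0.166289985191206 w 0.08525182179387639 0.08566054995471305 yaw 5.2213781676705775 org [0.4017 0.2719 0.004 ] grasp-64 [0.3379 0.2661 0.004 ]
C len 0.16484946856269198 w 0.08290039657596342 0.08438902124028476 yaw -13.754325109681991 org [ 0.411  -0.2618  0.004 ] grasp-64 [ 0.3489 -0.2466  0.004 ]
lev 259.0169677734375 223.2547149658203 10.45130443572998 [0.4155 0.1215 0.034 ] 0.03073041850250697
lev 304.0 224.875 10.320740699768066 [ 0.4129 -0.0105  0.034 ] 0.03014443642770077
lev 349.2368469238281 221.8157958984375 10.335810661315918 [ 0.424  -0.1424  0.034 ] 0.03014606757948823
```

Request:
move_arm(
  moves="0 0 -0.3 0 0 -0.371 1;0 0 -0.3 0 0 -0.371 1;0 0 -0.3 0 0 -0.371 1;0 0 -0.3 0 0 -0.371 1;0 0 -0.3 0 0 -0.371 1",
)

```text
time: 0.6
position: [0.2664, 0.5649, 0.2631]
tool_rot: [-0.071, 0.997, -0.0, -0.0]
ft_force: [-0.5, 0.1, -0.0]
grip_width: 0.0872
grip_force: 0.0
```

Request:
move_arm(
  moves="-0.46 -0.92 0 0 0 0 1;-0.46 -0.92 0 0 0 0 1;-0.46 -0.92 0 0 0 0 1;-0.46 -0.92 0 0 0 0 1",
)

```text
time: 1.0
position: [0.3259, 0.4798, 0.2634]
tool_rot: [-0.068, 0.998, 0.0, -0.0]
ft_force: [-0.1, 0.1, -0.1]
grip_width: 0.087
grip_force: 0.0
```

Request:
move_arm(
  moves="-0.46 -0.92 0 0 0 0 1;-0.46 -0.92 0 0 0 0 1;-0.46 -0.92 0 0 0 0 1;-0.46 -0.92 0 0 0 0 1",
)

```text
time: 1.4
position: [0.3839, 0.3965, 0.2635]
tool_rot: [-0.07, 0.998, 0.0, -0.0]
ft_force: [-0.5, 0.1, -0.1]
grip_width: 0.087
grip_force: 0.0
```

Request:
move_arm(
  moves="-0.46 -0.92 0 0 0 0 1;-0.46 -0.92 0 0 0 0 1;-0.46 -0.92 0 0 0 0 1;-0.46 -0.92 0 0 0 0 1",
)

```text
time: 1.8
position: [0.4421, 0.3126, 0.2635]
tool_rot: [-0.07, 0.998, 0.001, -0.0]
ft_force: [0.7, 0.4, 0.4]
grip_width: 0.087
grip_force: 0.0
```

Request:
move_arm(
  moves="-0.46 -0.92 0 0 0 0 1;-0.46 -0.92 0 0 0 0 1;-0.46 -0.92 0 0 0 0 1;-0.46 -0.92 0 0 0 0 1",
)

```text
time: 2.2
position: [0.5004, 0.2283, 0.2633]
tool_rot: [-0.071, 0.997, 0.001, -0.0]
ft_force: [-0.0, 0.1, 0.8]
grip_width: 0.0873
grip_force: 0.0
```

Request:
move_arm(
  moves="-0.46 -0.92 0 0 0 0 1;-0.46 -0.92 0 0 0 0 1;-0.46 -0.92 0 0 0 0 1;-0.46 -0.92 0 0 0 0 1",
)

```text
time: 2.6
position: [0.5588, 0.1441, 0.2632]
tool_rot: [-0.071, 0.997, 0.001, -0.001]
ft_force: [-0.2, 0.5, 0.5]
grip_width: 0.0869
grip_force: 0.0
```

Request:
move_arm(
  moves="-0.46 -0.92 0 0 0 0 1;-0.46 -0.92 0 0 0 0 1;-0.46 -0.92 0 0 0 0 1;-0.46 -0.92 0 0 0 0 1",
)

```text
time: 3.0
position: [0.6172, 0.0597, 0.2631]
tool_rot: [-0.071, 0.997, 0.001, -0.001]
ft_force: [-0.9, 0.0, 0.6]
grip_width: 0.0872
grip_force: 0.0
```

Request:
move_arm(
  moves="-0.48 -0.96 0 0 0 0 1;-0.48 -0.96 0 0 0 0 1;-0.48 -0.96 0 0 0 0 1;-0.48 -0.96 0.4 0 0 0 1;-0.48 -0.96 0.72 0 0 0 1;-0.48 -0.96 0.72 0 0 0 1;-0.48 -0.96 0.72 0 0 0 1",
)

```text
time: 3.7
position: [0.6781, -0.0277, 0.1916]
tool_rot: [-0.072, 0.997, 0.001, -0.001]
ft_force: [-0.3, -1.0, 0.7]
grip_width: 0.0874
grip_force: 0.0
```

Request:
move_arm(
  moves="0 0 0 0 0 0 0.2;0 0 0 0 0 0 0.2;0 0 0 0 0 0 0.2;0 0 0 0 0 0 0.2;0 0 0 0 0 0 0;0 0 0 0 0 0 0;0 0 0 0 0 0 0;0 0 0 0 0 0 0",
  squeeze=50,
)

```text
time: 4.5
position: [0.679, -0.0305, 0.1915]
tool_rot: [-0.071, 0.997, 0.0, -0.0]
ft_force: [0.1, -0.9, 0.2]
grip_width: 0.0309
grip_force: 0.0
```

Request:
move_arm(
  moves="0 0 0 0 0 0 0;0 0 0 0 0 0 0;0 0 0 0 0 0 0;0 0 0 0 0 0 0;0 0 -0.08 0 0 0 0;0 0 -0.16 0 0 0 0;0 0 -0.24 0 0 0 0;0 0 -0.30 0 0 0 0;0 0 -0.32 0 0 0 0;0 0 -0.33 0 0 0 0;0 0 -0.33 0 0 0 0",
)

```text
time: 5.6
position: [0.6786, -0.0289, 0.2196]
tool_rot: [-0.071, 0.997, 0.002, -0.001]
ft_force: [5.0, 4.9, -16.3]
grip_width: 0.0249
grip_force: 50.0
```

Request:
move_arm(
  moves="0 0 -0.03 0 0 0 0;0 0 -0.05 0 0 0 0;0 0 -0.05 0 0 0 0;0 0 -0.05 0 0 0 0",
)

```text
time: 6.0
position: [0.6785, -0.0288, 0.2197]
tool_rot: [-0.071, 0.997, 0.002, -0.003]
ft_force: [11.5, 3.5, -32.2]
grip_width: 0.0248
grip_force: 50.0
```

```bash
python3 - <<'E'
from h import *
st()
E
```

```text
t 6.0 p [ 0.6785 -0.0288  0.2197] q [-0.208  0.619  1.294  0.003  1.235 -1.921] f [ 11.5   3.5 -32.2] w 0.02480854905459275 50.004786271601915
[[-0.99  -0.141 -0.006]
 [-0.141  0.99   0.004]
 [ 0.005  0.005 -1.   ]]
```

Request:
move_arm(
  moves="0 0 0.08 0 0 0 0;0 0 0.08 0 0 0 0.7;0 0 0.08 0 0 0 0.7;0 0 0.08 0 0 0 0.7;0 0 0.08 0 0 0 0.7;0 0 -0.2 0 0 0 0.7;0 0 -0.5 0 0 0 0.7;0 0 -0.5 0 0 0 0.7",
)

```text
time: 6.8
position: [0.682, -0.0314, 0.2855]
tool_rot: [-0.071, 0.997, -0.002, 0.005]
ft_force: [1.2, 0.5, 1.2]
grip_width: 0.0599
grip_force: 0.0
```

Request:
move_arm(
  moves="0.12 1 0 0 0 0 0.7;0.12 1 0 0 0 0 0.7;0.12 1 0 0 0 0 0.7;0.12 1 0 0 0 0 0.7",
)

```text
time: 7.2
position: [0.6525, 0.0679, 0.2796]
tool_rot: [-0.072, 0.997, -0.0, 0.0]
ft_force: [0.2, -0.0, -0.2]
grip_width: 0.0605
grip_force: 0.0
```

Request:
move_arm(
  moves="0.12 1 0 0 0 0 0.7;0.12 1 0 0 0 0 0.7;0.12 1 0 0 0 0 0.7;0.12 1 0 0 0 0 0.7",
)

```text
time: 7.6
position: [0.6273, 0.1639, 0.2795]
tool_rot: [-0.071, 0.997, -0.001, 0.0]
ft_force: [1.3, -0.3, -0.4]
grip_width: 0.0613
grip_force: 0.0
```

```bash
python3 look.py b; python3 - <<'E'
from h import *
st()
a=cv2.imread("pics/top_b.png");b=cv2.imread("pics/scene_b.png")
o=np.hstack([cv2.resize(a[90:300,140:420],(400,300)),cv2.resize(b[150:360,200:500],(400,300))]);cv2.imwrite("pics/z2.png",o)
E
```

```text
t 7.7 p [0.6278 0.1624 0.2794] q [ 8.200e-02  5.160e-01  1.317e+00 -1.000e-03  1.308e+00 -1.629e+00] f [ 0.5 -0.2  0.8] w 0.061183751361092255 0.0
[[-0.99  -0.14   0.001]
 [-0.14   0.99  -0.001]
 [-0.    -0.001 -1.   ]]
```

View pics/z2.png

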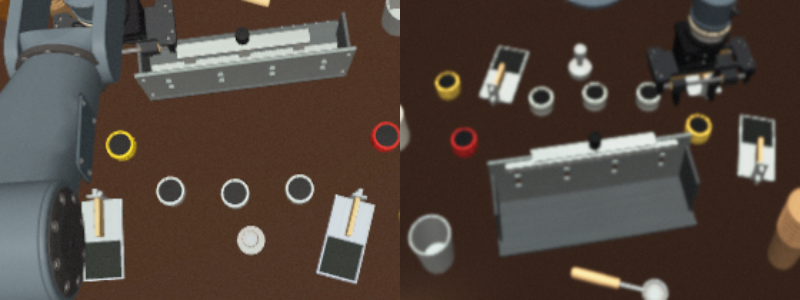

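```bash
cat > dif.py <<'E'
# has each bracket moved since frame a? wood mask centroid around expected rib, in both cameras
from h import *
import pickle,sys
def rib(d,n,org,yaw,z0=0):
    u=np.array([np.cos(yaw),np.sin(yaw),0]);o=np.array([org[0],org[1],z0])
    c=d[n];p=proj(c,[o-u*.043+[0,0,.04]])[0];x,y=p.round().astype(int)
    hsv=cv2.cvtColor(c["image"],cv2.COLOR_RGB2HSV);w=22
    if not(w<x<640-w and w<y<400-w):return None
    m=cv2.inRange(hsv[y-w:y+w,x-w:x+w],(8,70,150),(28,255,255))
    M=cv2.moments(m,True)
    return (M["m00"],)+((M["m10"]/M["m00"]+x-w,M["m01"]/M["m00"]+y-w) if M["m00"] else (0,0))
B={"A":((.6379,.3539),-.207),"B":((.4017,.2719),.091),"C":((.411,-.2618),-.24)}
if __name__=="__main__":
    for t in ["a"]+sys.argv[1:]:
        d=pickle.load(open(t+".pkl","rb"))
        for n in d:
            for k in B: print(t,n,k,np.round(rib(d,n,*B[k]) or (0,),1))
E
python3 dif.py b
```

```text
a scene A [ 60.  469.6 253.4]
a scene B [ 45.  426.3 195.8]
a scene C [ 44.  274.5 200.4]
a top A [ 84.  181.7 161.8]
a top B [ 91.  207.8 240.8]
a top C [ 95.  386.6 241.5]
b scene A [ 60.  469.5 253.4]
b scene B [  8.  428.4 202.1]
b scene C [ 44.  274.5 200.4]
b top A [0. 0. 0.]
b top B [ 90.  207.8 240.9]
b top C [ 94.  386.6 241.6]
```

Request:
move_arm(
  moves="0.12 1 0 0 0 0 0.7;0.12 1 0 0 0 0 0.7;0.12 1 0 0 0 0 0.7;0.12 1 0 0 0 0 0.7",
)

```text
time: 8.1
position: [0.6015, 0.2608, 0.2794]
tool_rot: [-0.071, 0.997, -0.001, 0.0]
ft_force: [0.1, -0.1, 0.3]
grip_width: 0.0607
grip_force: 0.0
```

Request:
move_arm(
  moves="0.11 1 0.8 0 0 0.222 0.7;0.11 1 0.8 0 0 0.222 0.7;0.11 1 0.8 0 0 0.222 0.7;0.11 1 0.8 0 0 0.222 0.7;0.11 1 0.8 0 0 0.222 0.6;0.11 1 0.8 0 0 0.222 0.6;0.11 1 0.8 0 0 0.222 0.6",
)

```text
time: 8.8
position: [0.5777, 0.3573, 0.2011]
tool_rot: [0.104, 0.995, 0.0, 0.001]
ft_force: [0.1, -0.2, 0.6]
grip_width: 0.053
grip_force: 0.0
```

```bash
cat > go.py <<'E'
# go.py x y yaw_deg(tool x mod 180 -> stays near present) : remaining shift in tool units
from h import *
import sys
x,y,z=map(float,sys.argv[1:4]);yaw=np.radians(float(sys.argv[4]))
o=st();Rm=R.from_quat(o["tool_rot"]).as_matrix()
print("shift/100mm",(Rm.T@(np.array([x,y,z])-o["position"])*10).round(3))
T=np.array([[np.cos(yaw),-np.sin(yaw),0],[np.sin(yaw),np.cos(yaw),0],[0,0,1]])@np.diag([-1,1,-1.])
print("turn/90",(R.from_matrix(Rm.T@T).as_rotvec()/(np.pi/2)).round(3))
E
python3 go.py .5753 .3671 .026 -11.9
```

```text
t 8.8 p [0.5777 0.3573 0.2011] q [ 3.900e-01  6.350e-01  1.319e+00 -1.000e-03  1.185e+00 -9.720e-01] f [ 0.1 -0.2  0.6] w 0.05296504260999003 0.0
[[-0.978  0.207  0.003]
 [ 0.207  0.978  0.001]
 [-0.002  0.001 -1.   ]]
shift/100mm [0.048 0.089 1.751]
turn/90 [ 0.001  0.002 -0.001]
```

Request:
move_arm(
  moves="0.05 0.09 0.5 0 0 0 0.5;0.05 0.09 0.9 0 0 0 0.5;0.05 0.09 0.9 0 0 0 0.5",
)

```text
time: 9.1
position: [0.5693, 0.366, 0.1044]
tool_rot: [0.104, 0.995, -0.003, -0.005]
ft_force: [-1.4, -0.7, -1.0]
grip_width: 0.0446
grip_force: 0.0
```

Request:
move_arm(
  moves="0 0 0.45 0 0 0 0.5;0 0 0.85 0 0 0 0.5;0 0 0.85 0 0 0 0.5;0 0 0.85 0 0 0 0;0 0 0.85 0 0 0 0;0 0 0.85 0 0 0 0;0 0 0.85 0 0 0 0;0 0 0.85 0 0 0 0;0 0 0.85 0 0 0 0;0 0 0.85 0 0 0 0;0 0 0.85 0 0 0 0;0 0 0.85 0 0 0 0",
  squeeze=40,
)

```text
time: 10.3
position: [0.5734, 0.3688, 0.0259]
tool_rot: [0.103, 0.995, 0.0, 0.001]
ft_force: [-0.4, -1.1, 6.1]
grip_width: 0.0097
grip_force: 40.0
```

Request:
move_arm(
  moves="0 0 -0.1 0 0 0 0;0 0 -0.4 0 0 0 0;0 0 -0.7 0 0 0 0;0 0 -1 0 0 0 0;0 0 -1 0 0 0 0",
)

```text
time: 10.8
position: [0.5757, 0.3703, 0.1294]
tool_rot: [0.103, 0.995, 0.002, 0.004]
ft_force: [0.6, 0.1, -1.4]
grip_width: 0.0095
grip_force: 40.0
```

Request:
move_arm(
  moves="0 -0.2 0 0 0 -0.05 0;0 -0.5 0 0 0 -0.1 0;0 -0.8 0 0 0 -0.15 0;0 -0.9 0 0 0 -0.2 0;0 -0.9 0 0 0 -0.222 0;0 -0.9 0 0 0 -0.222 0",
)

```text
time: 11.4
position: [0.5534, 0.2799, 0.1232]
tool_rot: [-0.07, 0.998, -0.0, -0.001]
ft_force: [-0.2, -0.5, -3.1]
grip_width: 0.0094
grip_force: 40.0
```

```bash
python3 go.py .5228 .109 .1 8.1
```

```text
t 11.4 p [0.5534 0.2799 0.1232] q [ 0.288  0.659  1.537  0.     0.949 -1.424] f [-0.2 -0.5 -3.1] w 0.009364295750246849 39.990020049735904
[[-0.99  -0.14  -0.003]
 [-0.14   0.99  -0.001]
 [ 0.003 -0.    -1.   ]]
shift/100mm [ 0.542 -1.649  0.234]
turn/90 [-0.    -0.002 -0.   ]
```

Request:
move_arm(
  moves="0.25 -0.4 0 0 0 0 0;0.54 -0.8 0 0 0 0 0;0.54 -0.8 0 0 0 0 0;0.54 -0.8 0 0 0 0 0",
)

```text
time: 11.8
position: [0.5116, 0.1933, 0.124]
tool_rot: [-0.07, 0.998, 0.0, -0.001]
ft_force: [0.9, 0.7, -2.4]
grip_width: 0.0098
grip_force: 40.0
```

Request:
move_arm(
  moves="0 -0.4 0 0 0 0 0;0 -0.8 0.2 0 0 0 0;0 -0.85 0.24 0 0 0 0;0 -0.85 0.24 0 0 0 0;0 -0.85 0.24 0 0 0 0",
)

```text
time: 12.3
position: [0.5248, 0.1109, 0.1005]
tool_rot: [-0.071, 0.997, 0.0, 0.0]
ft_force: [1.2, -0.2, -1.5]
grip_width: 0.0097
grip_force: 40.0
```

```bash
python3 look.py c; python3 - <<'E'
from h import *
st()
a=cv2.imread("pics/top_c.png");b=cv2.imread("pics/scene_c.png")
o=np.vstack([cv2.resize(a[100:200,190:400],(720,343),interpolation=2),cv2.resize(b[205:335,260:430],(336,257),interpolation=2).repeat(1,0) if 0 else cv2.copyMakeBorder(cv2.resize(b[215:325,260:430],(397,257),interpolation=2),0,0,0,323,0)]);cv2.imwrite("pics/z3.png",o)
E
python3 go.py .5228 .109 .1 8.1 | tail -2
```

```text
t 12.4 p [0.5246 0.1112 0.1009] q [ 0.     0.607  1.77   0.     0.763 -1.715] f [-0.1 -0.7 -1.7] w 0.0100013619419555 39.990677861496806
[[-0.99  -0.143  0.001]
 [-0.143  0.99   0.   ]
 [-0.001  0.    -1.   ]]
shift/100mm [ 0.021 -0.019  0.009]
turn/90 [0.    0.001 0.002]
```

View pics/z3.png

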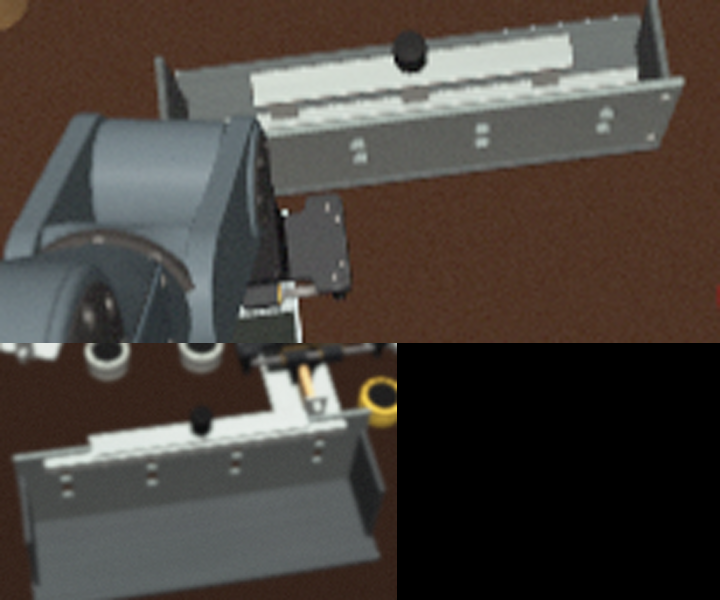

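The knob is up. The bracket is held in front of seat0, and in the scene crop its plate is at about (315,405), in line with the rightmost slot pair at (318,450). I'll advance gently.

Request:
move_arm(
  moves="0.02 -0.02 0.06 0 0 0 0;0.02 -0.02 0.12 0 0 0 0;-0.1 -0.02 0.12 0 0 0 0;-0.18 -0.02 0.12 0 0 0 0;-0.22 -0.02 0.12 0 0 0 0;-0.26 -0.02 0.12 0 0 0 0;-0.3 -0.02 0.12 0 0 0 0;-0.3 -0.02 0.12 0 0 0 0",
)

```text
time: 13.2
position: [0.5549, 0.112, 0.0886]
tool_rot: [-0.071, 0.997, -0.0, 0.0]
ft_force: [0.2, 1.3, -2.0]
grip_width: 0.0096
grip_force: 40.0
```

```bash
python3 go.py .5624 .1147 .089 8.1
```

```text
t 13.2 p [0.5549 0.112  0.0886] q [ 0.002  0.655  1.7    0.     0.786 -1.711] f [ 0.2  1.3 -2. ] w 0.00963040207581594 39.9904877319932
[[-0.99  -0.141  0.001]
 [-0.141  0.99   0.   ]
 [-0.001 -0.    -1.   ]]
shift/100mm [-0.078  0.016 -0.004]
turn/90 [-0.     0.001  0.   ]
```

Request:
move_arm(
  moves="0 0 0 0 0 0 0;0 0 0 0 0 0 0",
)

```text
time: 13.4
position: [0.5538, 0.1119, 0.0885]
tool_rot: [-0.071, 0.997, 0.0, -0.0]
ft_force: [-0.4, 0.2, -2.4]
grip_width: 0.0096
grip_force: 40.0
```

Request:
move_arm(
  moves="0 0 0 0 0 0 0;0 0 0 0 0 0 0",
)

```text
time: 13.6
position: [0.5541, 0.112, 0.0886]
tool_rot: [-0.071, 0.997, 0.0, -0.0]
ft_force: [0.3, 0.0, -2.3]
grip_width: 0.0099
grip_force: 40.0
```

Request:
move_arm(
  moves="0 0 0 0 0 0 0",
)

```text
time: 13.7
position: [0.5542, 0.112, 0.0886]
tool_rot: [-0.071, 0.997, 0.0, -0.0]
ft_force: [-0.4, 0.6, -2.1]
grip_width: 0.01
grip_force: 40.0
```

Request:
move_arm(
  moves="0 0 0 0 0 0 0",
)

```text
time: 13.8
position: [0.5543, 0.112, 0.0886]
tool_rot: [-0.071, 0.997, -0.0, 0.0]
ft_force: [0.2, 0.5, -1.9]
grip_width: 0.0101
grip_force: 40.0
```

Request:
move_arm(
  moves="0 0.012 0 0 0 0 0;0 0.012 0 0 0 0 0;-0.03 0.012 0 0 0 0 0;-0.06 0.012 0 0 0 0 0;-0.08 0.012 0 0 0 0 0;-0.1 0.012 0 0 0 0 0;-0.1 0.012 0 0 0 0 0;-0.1 0.012 0 0 0 0 0",
)

```text
time: 14.6
position: [0.5613, 0.1143, 0.0882]
tool_rot: [-0.071, 0.997, -0.0, -0.003]
ft_force: [-6.6, -2.2, 1.4]
grip_width: 0.01
grip_force: 40.0
```

Request:
move_arm(
  moves="0 0 0.04 0 0 0 0;0 0 0.08 0 0 0 0;0 0 0.11 0 0 0 0;0 0 0.13 0 0 0 0;0 0 0.14 0 0 0 0;0 0 0.14 0 0 0 0;0 0 0.14 0 0 0 0",
)

```text
time: 15.3
position: [0.561, 0.1145, 0.0749]
tool_rot: [-0.071, 0.997, 0.0, -0.003]
ft_force: [-7.3, -0.8, 5.6]
grip_width: 0.0098
grip_force: 40.0
```

Request:
move_arm(
  moves="0 0 0.02 0 0 0 0;0 0 0.04 0 0 0 0;0 0 0.04 0 0 0 0",
)

```text
time: 15.6
position: [0.5605, 0.1145, 0.0718]
tool_rot: [-0.071, 0.997, -0.0, -0.004]
ft_force: [-9.3, -1.3, 11.2]
grip_width: 0.0099
grip_force: 40.0
```

Request:
move_arm(
  moves="0 0 0.03 0 0 0 0;0 0 0.05 0 0 0 0;0 0 0.05 0 0 0 0",
)

```text
time: 15.9
position: [0.5606, 0.1145, 0.0705]
tool_rot: [-0.071, 0.997, -0.0, -0.003]
ft_force: [-14.9, -2.4, 36.8]
grip_width: 0.0096
grip_force: 40.0
```

```bash
python3 look.py d; python3 - <<'E'
from h import *
st()
a=cv2.imread("pics/top_d.png");b=cv2.imread("pics/scene_d.png")
o=np.vstack([cv2.resize(a[100:200,190:400],(630,300),interpolation=2),cv2.copyMakeBorder(cv2.resize(b[215:295,360:440],(300,300),interpolation=2),0,0,0,330,0)]);cv2.imwrite("pics/z4.png",o)
E
```

```text
t 16.0 p [0.5606 0.1145 0.0705] q [ 7.000e-03  6.920e-01  1.687e+00 -1.000e-03  7.680e-01 -1.706e+00] f [-14.3  -2.6  35.7] w 0.010224587102771125 39.99914732761681
[[-0.99  -0.143 -0.006]
 [-0.143  0.99  -0.001]
 [ 0.006  0.    -1.   ]]
```

View pics/z4.png

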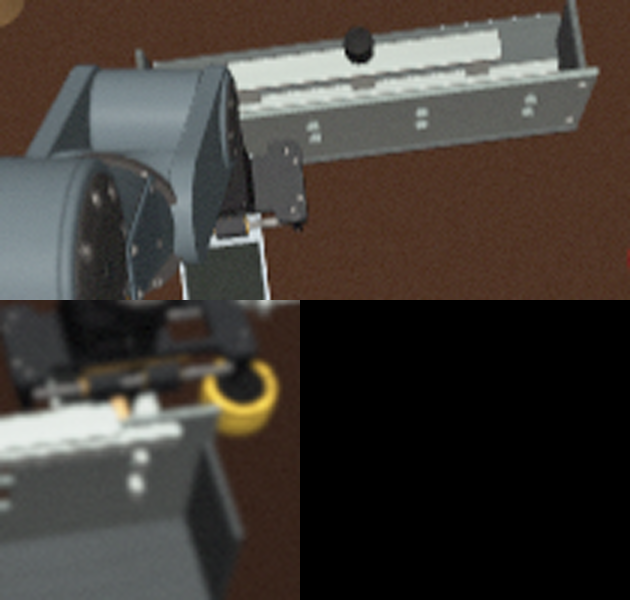

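Request:
move_arm(
  moves="0.01 0 -0.05 0 0 0 0;0.01 0 -0.06 0 0 0 0.4;0.01 0 -0.06 0 0 0 0.4;0.01 0 -0.06 0 0 0 0.4;0.01 0 -0.06 0 0 0 0.4;0.01 0 -0.5 0 0 0 0.4;0.01 0 -0.9 0 0 0 0.4;0.01 0 -0.9 0 0 0 0.4",
)

```text
time: 16.8
position: [0.5673, 0.1145, 0.1602]
tool_rot: [-0.071, 0.997, -0.0, 0.006]
ft_force: [1.4, 0.7, -0.7]
grip_width: 0.0346
grip_force: 0.0
```

Request:
move_arm(
  moves="0.99 0.91 0 0 0 0.032 0.5;0.99 0.91 0 0 0 0.032 0.5;0.99 0.91 0 0 0 0.032 0.5;0.99 0.91 0 0 0 0.032 0.5;0.99 0.91 0 0 0 0.032 0.5",
)

```text
time: 17.3
position: [0.4521, 0.191, 0.1552]
tool_rot: [-0.047, 0.999, -0.0, 0.0]
ft_force: [0.1, 0.2, 0.0]
grip_width: 0.0434
grip_force: 0.0
```

```bash
python3 look.py e; python3 dif.py e|tail -6; python3 - <<'E'
from h import *
import pickle
d=pickle.load(open("e.pkl","rb"))
from dif import rib
# hung bracket in seat0
for z in(.05,.063):print(proj(d["top"],[[.6258-.990*.043,.1237-.141*.043,z+.046]]), )
print(rib(d,"top",(.6258,.1237),.1414,.05),rib(d,"scene",(.6258,.1237),.1414,.05),proj(d["scene"],[[.6258-.990*.043,.1237-.141*.043,.096]]))
a=cv2.imread("pics/top_e.png");cv2.imwrite("pics/z5.png",cv2.resize(a[90:300,150:420],(720,560),interpolation=2))
E
python3 go.py .338 .266 .026 5.2
```

```text
e scene A [0. 0. 0.]
e scene B [ 24.  427.  198.6]
e scene C [ 45.  274.5 200.5]
e top A [0. 0. 0.]
e top B [ 53.  208.  246.2]
e top C [ 93.  386.6 241.4]
[[259.53129691 162.26240919]]
[[258.79931241 161.03924348]]
(87.0, np.float64(259.4712643678161), np.float64(163.2528735632184)) (36.0, np.float64(390.30555555555554), np.float64(239.1388888888889)) [[392.71167794 244.04805382]]
t 17.4 p [0.4538 0.1903 0.1554] q [ 0.17   0.471  1.84  -0.     0.829 -1.492] f [ 0.9  0.3 -0.1] w 0.0433729262768414 0.0
[[-0.996 -0.091  0.002]
 [-0.091  0.996  0.   ]
 [-0.002 -0.    -1.   ]]
shift/100mm [1.087 0.86  1.292]
turn/90 [-0.     0.001  0.   ]
```

View pics/z5.png

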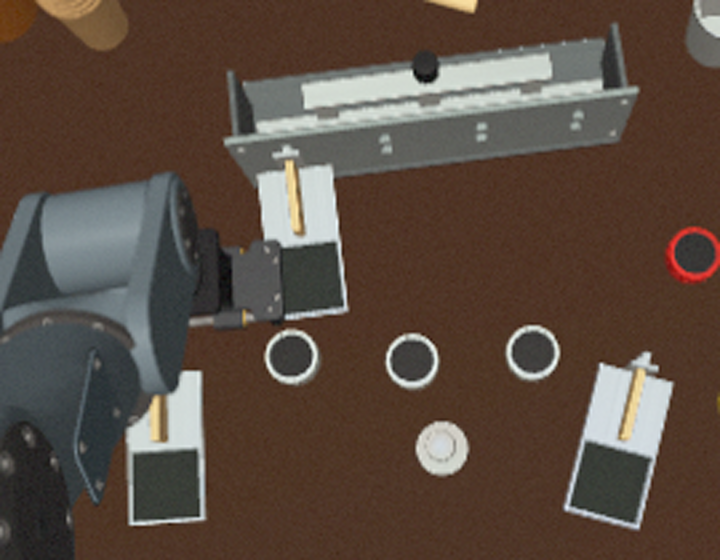

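Bracket A hangs in seat0, at about (300,240) in the crop. B is still where it was, near (165,450). I'll grasp B next.

Request:
move_arm(
  moves="0.5 0.43 0 0 0 0 0.4;1 0.86 0 0 0 0 0.4;1 0.86 0.3 0 0 0 0.4;1 0.86 0.3 0 0 0 0.4;1 0.86 0.3 0 0 0 0.4;1 0.86 0.3 0 0 0 0.4;1 0.86 0.3 0 0 0 0.4",
)

```text
time: 18.1
position: [0.3471, 0.2668, 0.1261]
tool_rot: [-0.045, 0.999, 0.0, 0.001]
ft_force: [-0.2, 0.2, 0.3]
grip_width: 0.0349
grip_force: 0.0
```

```bash
python3 go.py .338 .266 .026 5.2
```

```text
t 18.1 p [0.3471 0.2668 0.1261] q [ 0.399  0.472  1.996 -0.     0.671 -1.261] f [-0.2  0.2  0.3] w 0.03493517398964442 0.0
[[-0.996 -0.09   0.003]
 [-0.09   0.996  0.001]
 [-0.003  0.001 -1.   ]]
shift/100mm [ 0.094 -0.001  1.   ]
turn/90 [ 0.     0.002 -0.001]
```

Request:
move_arm(
  moves="0.09 0 0.3 0 0 0 0.4;0.09 0 0.6 0 0 0 0.4;0.09 0 0.9 0 0 0 0.4;0.09 0 1 0 0 0 0.4;0.09 0 1 0 0 0 0.4;0.09 0 1 0 0 0 0;0.09 0 1 0 0 0 0;0.09 0 1 0 0 0 0;0.09 0 1 0 0 0 0;0.09 0 1 0 0 0 0;0.09 0 1 0 0 0 0;0.09 0 1 0 0 0 0",
)

```text
time: 19.3
position: [0.3361, 0.2663, 0.0264]
tool_rot: [-0.046, 0.999, 0.0, 0.001]
ft_force: [0.6, -1.2, 6.4]
grip_width: 0.0096
grip_force: 40.0
```

Request:
move_arm(
  moves="0 0 0 0 0 0 0;0 0 0 0 0 0 0",
)

```text
time: 19.5
position: [0.3361, 0.2663, 0.0264]
tool_rot: [-0.046, 0.999, 0.0, 0.001]
ft_force: [1.0, -1.2, 6.4]
grip_width: 0.0097
grip_force: 40.0
```

Request:
move_arm(
  moves="0 0 -0.1 0 0 0 0;0 0 -0.4 0 0 0 0;0 0 -0.7 0 0 0 0;0 0 -1 0 0 -0.032 0;0 0 -1 0 0 -0.032 0",
)

```text
time: 20.0
position: [0.3373, 0.2671, 0.1288]
tool_rot: [-0.071, 0.997, 0.001, 0.004]
ft_force: [0.7, 0.8, -2.8]
grip_width: 0.0097
grip_force: 40.0
```

Request:
move_arm(
  moves="-0.1 -0.2 -0.2 0 0 0 0;-0.3 -0.5 -0.2 0 0 0 0;-0.4 -0.7 -0.2 0 0 0 0;-0.54 -0.95 -0.2 0 0 0 0;-0.54 -0.95 -0.2 0 0 0 0;-0.54 -0.95 -0.2 0 0 0 0",
)

```text
time: 20.6
position: [0.4018, 0.1793, 0.1448]
tool_rot: [-0.07, 0.998, 0.0, -0.001]
ft_force: [-0.3, -0.2, -3.0]
grip_width: 0.0098
grip_force: 40.0
```

Request:
move_arm(
  moves="-0.2 -0.3 0 0 0 0 0;-0.4 -0.7 0 0 0 0 0;-0.54 -0.95 0 0 0 0 0;-0.54 -0.95 0 0 0 0 0;-0.54 -0.95 0 0 0 0 0",
)

```text
time: 21.1
position: [0.468, 0.0939, 0.1449]
tool_rot: [-0.071, 0.998, 0.0, -0.002]
ft_force: [0.0, 0.1, -2.1]
grip_width: 0.0097
grip_force: 40.0
```

Request:
move_arm(
  moves="-0.2 -0.3 0 0 0 0 0;-0.4 -0.7 0 0 0 0 0;-0.53 -0.95 0 0 0 0 0;-0.53 -0.95 0 0 0 0 0;-0.53 -0.95 0 0 0 0 0;-0.53 -0.95 0 0 0 0 0;-0.53 -0.95 0 0 0 0 0",
)

```text
time: 21.8
position: [0.5338, 0.0086, 0.1453]
tool_rot: [-0.072, 0.997, 0.0, -0.001]
ft_force: [-0.0, -0.2, -2.8]
grip_width: 0.0099
grip_force: 40.0
```

```bash
python3 go.py .5357 .0049 .087 8.1
```

```text
t 21.8 p [0.5338 0.0086 0.1453] q [-0.194  0.533  1.744  0.     0.867 -1.909] f [-0.  -0.2 -2.8] w 0.00988293899509133 39.999648006632924
[[-0.99  -0.143 -0.002]
 [-0.143  0.99   0.001]
 [ 0.002  0.001 -1.   ]]
shift/100mm [-0.015 -0.04   0.583]
turn/90 [ 0.001 -0.001  0.002]
```

Request:
move_arm(
  moves="0 -0.04 0.2 0 0 0 0;0 -0.04 0.4 0 0 0 0;0 -0.04 0.58 0 0 0 0;0 -0.04 0.58 0 0 0 0;-0.12 -0.04 0.58 0 0 0 0;-0.22 -0.04 0.58 0 0 0 0;-0.22 -0.04 0.58 0 0 0 0;-0.22 -0.04 0.58 0 0 0 0;-0.22 -0.04 0.58 0 0 0 0;-0.22 -0.04 0.58 0 0 0 0",
)

```text
time: 22.8
position: [0.5571, 0.006, 0.0877]
tool_rot: [-0.071, 0.997, 0.0, -0.0]
ft_force: [0.4, -0.3, -3.2]
grip_width: 0.0096
grip_force: 40.0
```

```bash
cat > sf.py <<'E'
from h import *
o=st();p=o["position"]-np.array([.648,-.0322,0]);a=np.radians(8.1)
print("stand frame mm",1000*(p[0]*np.cos(a)+p[1]*np.sin(a)),1000*(-p[0]*np.sin(a)+p[1]*np.cos(a)),p[2]*1000)
E
python3 sf.py
```

```text
t 22.8 p [0.5571 0.006  0.0877] q [-0.19   0.649  1.722 -0.     0.771 -1.902] f [ 0.4 -0.3 -3.2] w 0.00961901933957273 39.99953557737172
[[-0.99  -0.141 -0.001]
 [-0.141  0.99   0.   ]
 [ 0.001  0.    -1.   ]]
stand frame mm -84.56619291988466 50.65426108469318 87.68131018610109
```

Request:
move_arm(
  moves="0 0.018 0 0 0 0 0;0 0.018 0 0 0 0 0;-0.05 0.018 0 0 0 0 0;-0.09 0.018 0 0 0 0 0;-0.12 0.018 0 0 0 0 0;-0.15 0.018 0 0 0 0 0;-0.18 0.018 0 0 0 0 0;-0.2 0.018 0 0 0 0 0;-0.2 0.018 0 0 0 0 0;-0.2 0.018 0 0 0 0 0",
)

```text
time: 23.8
position: [0.5773, 0.0106, 0.0875]
tool_rot: [-0.071, 0.997, 0.0, 0.0]
ft_force: [-0.5, -0.6, -2.1]
grip_width: 0.0098
grip_force: 40.0
```

```bash
python3 sf.py
```

```text
t 23.8 p [0.5773 0.0106 0.0875] q [-0.175  0.667  1.671  0.     0.803 -1.888] f [-0.5 -0.6 -2.1] w 0.009806970598138133 39.99940590932965
[[-0.99  -0.141  0.   ]
 [-0.141  0.99   0.   ]
 [-0.     0.    -1.   ]]
stand frame mm -63.94829632595149 52.31420691281086 87.5076847885993
```

Request:
move_arm(
  moves="-0.02 0 0 0 0 0 0;-0.04 0 0 0 0 0 0;-0.04 0 0 0 0 0 0",
)

```text
time: 24.1
position: [0.5774, 0.0109, 0.0871]
tool_rot: [-0.071, 0.997, 0.0, -0.004]
ft_force: [-8.5, -2.7, 0.7]
grip_width: 0.0098
grip_force: 40.0
```

Contact. Now pressing it down.

Request:
move_arm(
  moves="0 0 0.04 0 0 0 0;0 0 0.08 0 0 0 0;0 0 0.11 0 0 0 0;0 0 0.14 0 0 0 0;0 0 0.16 0 0 0 0;0 0 0.17 0 0 0 0;0 0 0.17 0 0 0 0;0 0 0.17 0 0 0 0",
)

```text
time: 24.9
position: [0.5766, 0.0112, 0.0723]
tool_rot: [-0.071, 0.997, 0.0, -0.005]
ft_force: [-11.6, -1.4, 15.5]
grip_width: 0.0098
grip_force: 40.0
```

Request:
move_arm(
  moves="0 0 0.03 0 0 0 0;0 0 0.04 0 0 0 0;0 0 0.04 0 0 0 0",
)

```text
time: 25.2
position: [0.5768, 0.0111, 0.0713]
tool_rot: [-0.072, 0.997, 0.0, -0.004]
ft_force: [-16.5, -1.3, 33.8]
grip_width: 0.0099
grip_force: 40.0
```

Request:
move_arm(
  moves="0.01 0 -0.05 0 0 0 0;0.01 0 -0.06 0 0 0 0.4;0.01 0 -0.06 0 0 0 0.4;0.01 0 -0.06 0 0 0 0.4;0.01 0 -0.06 0 0 0 0.4;0.01 0 -0.5 0 0 0 0.4;0.01 0 -0.9 0 0 0 0.4;0.01 0 -0.9 0 0 0 0.4",
)

```text
time: 26.0
position: [0.5846, 0.0105, 0.1614]
tool_rot: [-0.071, 0.997, -0.001, 0.006]
ft_force: [1.0, 0.7, -0.1]
grip_width: 0.0345
grip_force: 0.0
```

Request:
move_arm(
  moves="0.87 -0.74 0 0 0 0 0.4;0.87 -0.74 0 0 0 0 0.4;0.87 -0.74 0 0 0 0 0.4;0.87 -0.74 0 0 0 0 0.4;0.87 -0.74 0 0 0 0 0.4;0.87 -0.74 0 0 0 0 0.4",
)

```text
time: 26.6
position: [0.5059, -0.0739, 0.1564]
tool_rot: [-0.071, 0.997, -0.0, 0.001]
ft_force: [0.1, 0.4, -0.4]
grip_width: 0.0345
grip_force: 0.0
```

```bash
python3 look.py f; python3 dif.py f|tail -6; python3 - <<'E'
from h import *
import pickle
d=pickle.load(open("f.pkl","rb"))
from dif import rib
for s in((.6258,.1237),(.6406,.0198)):
    P=[[s[0]-.990*.043,s[1]-.141*.043,.096]]
    for n in("top","scene"):print(n,rib(d,n,s,.1414,.05),proj(d[n],P))
E
python3 go.py .3489 -.2466 .126 -13.75
```

```text
f scene A [0. 0. 0.]
f scene B [0. 0. 0.]
f scene C [ 45.  274.5 200.5]
f top A [0. 0. 0.]
f top B [0. 0. 0.]
f top C [ 92.  386.6 241.6]
top (86.0, np.float64(259.48837209302326), np.float64(163.24418604651163)) [[259.53129691 162.26240919]]
scene (36.0, np.float64(390.30555555555554), np.float64(239.1388888888889)) [[392.71167794 244.04805382]]
top (0.0, 0, 0) [[295.96645303 157.69409493]]
scene (30.0, np.float64(355.8333333333333), np.float64(242.86666666666667)) [[357.9871896  248.76605258]]
t 26.7 p [ 0.5057 -0.0737  0.1564] q [-0.364  0.49   1.793  0.     0.858 -2.078] f [0.1 0.4 0.1] w 0.03492639074505107 0.0
[[-0.99  -0.143  0.001]
 [-0.143  0.99  -0.   ]
 [-0.001 -0.    -1.   ]]
shift/100mm [ 1.799 -1.487  0.303]
turn/90 [0.    0.    0.244]
```

Request:
move_arm(
  moves="0.9 -0.74 0 0 0 0 0.4;0.9 -0.74 0 0 0 0 0.4;0.9 -0.74 0 0 0 0 0.4;0.9 -0.74 0 0 0 0 0.4;0.9 -0.74 0 0 0 0 0.4;0.9 -0.74 0 0 0 0 0.4;0.9 -0.74 0 0 0 0 0.4",
)

```text
time: 27.4
position: [0.4269, -0.1598, 0.1566]
tool_rot: [-0.072, 0.997, -0.0, 0.0]
ft_force: [0.9, 0.9, -0.5]
grip_width: 0.035
grip_force: 0.0
```

Request:
move_arm(
  moves="0.9 -0.75 0.3 0 0 0.1 0.4;0.9 -0.75 0.3 0 0 0.2 0.4;0.9 -0.75 0.3 0 0 0.244 0.4;0.9 -0.75 0.3 0 0 0.244 0.4;0.9 -0.75 0.3 0 0 0.244 0.4;0.9 -0.75 0.3 0 0 0.244 0.4;0.9 -0.75 0.3 0 0 0.244 0.4;0.9 -0.75 0.3 0 0 0.244 0.4;0.9 -0.75 0.3 0 0 0.244 0.4",
)

```text
time: 28.3
position: [0.348, -0.2471, 0.1267]
tool_rot: [0.12, 0.993, -0.0, 0.0]
ft_force: [-0.1, 0.2, -0.3]
grip_width: 0.035
grip_force: 0.0
```

```bash
python3 go.py .3489 -.2466 .026 -13.75
```

```text
t 28.3 p [ 0.348  -0.2471  0.1267] q [-0.881  0.462  2.02   0.     0.659 -2.212] f [-0.1  0.2 -0.3] w 0.034993001261281645 0.0
[[-0.971  0.238  0.   ]
 [ 0.238  0.971 -0.   ]
 [-0.    -0.    -1.   ]]
shift/100mm [-0.008  0.007  1.007]
turn/90 [-0.  0.  0.]
```

Request:
move_arm(
  moves="0 0.01 0.3 0 0 0 0.4;0 0.01 0.6 0 0 0 0.4;0 0.01 0.9 0 0 0 0.4;0 0.01 1 0 0 0 0.4;0 0.01 1 0 0 0 0.4;0 0.01 1 0 0 0 0;0 0.01 1 0 0 0 0;0 0.01 1 0 0 0 0;0 0.01 1 0 0 0 0;0 0.01 1 0 0 0 0;0 0.01 1 0 0 0 0;0 0.01 1 0 0 0 0",
)

```text
time: 29.5
position: [0.3481, -0.2469, 0.0274]
tool_rot: [0.121, 0.993, -0.001, 0.001]
ft_force: [-0.4, 1.0, 7.3]
grip_width: 0.0101
grip_force: 40.0
```

Request:
move_arm(
  moves="0 0 0 0 0 0 0;0 0 0 0 0 0 0;0 0 -0.1 0 0 0 0;0 0 -0.4 0 0 0 0;0 0 -0.7 0 0 0 0;0 0 -1 0 0 0 0;0 0 -1 0 0 0 0",
)

```text
time: 30.2
position: [0.3491, -0.248, 0.1298]
tool_rot: [0.12, 0.993, -0.003, 0.003]
ft_force: [0.3, -0.8, -2.3]
grip_width: 0.0099
grip_force: 40.0
```

```bash
python3 go.py .5648 -.2003 .146 8.1
```

```text
t 30.2 p [ 0.3491 -0.248   0.1298] q [-0.88   0.455  2.019 -0.     0.66  -2.21 ] f [ 0.3 -0.8 -2.3] w 0.009855987590134403 39.99813616275787
[[-0.971  0.239  0.005]
 [ 0.239  0.971 -0.006]
 [-0.006 -0.005 -1.   ]]
shift/100mm [-1.982  0.977 -0.155]
turn/90 [-0.004  0.003 -0.243]
```

Request:
move_arm(
  moves="-0.2 0.1 -0.1 0 0 -0.05 0;-0.4 0.2 -0.15 0 0 -0.1 0;-0.6 0.3 -0.15 0 0 -0.15 0;-0.8 0.4 -0.15 0 0 -0.2 0;-1 0.5 -0.15 0 0 -0.243 0;-1 0.5 -0.15 0 0 -0.243 0;-1 0.5 -0.15 0 0 -0.243 0",
)

```text
time: 30.9
position: [0.4558, -0.221, 0.1405]
tool_rot: [-0.07, 0.998, 0.001, -0.001]
ft_force: [-0.1, -0.1, -2.0]
grip_width: 0.0098
grip_force: 40.0
```

Request:
move_arm(
  moves="-0.3 0 0 0 0 0 0;-0.6 0.05 0 0 0 0 0;-0.9 0.05 0 0 0 0 0;-1 0.05 0 0 0 0 0;-1 0.05 0 0 0 0 0;-1 0.05 0 0 0 0 0",
)

```text
time: 31.5
position: [0.5529, -0.2026, 0.1408]
tool_rot: [-0.07, 0.998, 0.001, -0.002]
ft_force: [0.3, 0.0, -1.7]
grip_width: 0.0098
grip_force: 40.0
```

```bash
python3 sf.py; python3 look.py g;python3 go.py .5653 -.2031 .087 8.1|tail -1
```

```text
t 31.5 p [ 0.5529 -0.2026  0.1408] q [-5.410e-01  6.000e-01  1.606e+00 -1.000e-03  9.390e-01 -2.251e+00] f [ 0.3  0.  -1.7] w 0.009787652341646018 39.99826714396477
[[-0.99  -0.139 -0.004]
 [-0.139  0.99   0.002]
 [ 0.003  0.002 -1.   ]]
stand frame mm -118.21517436352384 -155.3360552006369 140.76984645852235
turn/90 [ 0.001 -0.002 -0.001]
```

Request:
move_arm(
  moves="0 -0.02 0.2 0 0 0 0;0 -0.02 0.4 0 0 0 0;0 -0.02 0.535 0 0 0 0;0 -0.02 0.535 0 0 0 0;-0.15 -0.02 0.535 0 0 0 0;-0.33 -0.02 0.535 0 0 0 0;-0.33 -0.02 0.535 0 0 0 0;-0.33 -0.02 0.535 0 0 0 0;-0.33 -0.02 0.535 0 0 0 0;-0.33 -0.02 0.535 0 0 0 0",
)

```text
time: 32.6
position: [0.5871, -0.2003, 0.0882]
tool_rot: [-0.07, 0.998, 0.0, -0.0]
ft_force: [0.1, 0.2, -2.8]
grip_width: 0.0101
grip_force: 40.0
```

```bash
python3 sf.py
```

```text
t 32.6 p [ 0.5871 -0.2003  0.0882] q [-0.509  0.708  1.556 -0.     0.878 -2.219] f [ 0.1  0.2 -2.8] w 0.010097227173854924 39.998217578977346
[[-0.99  -0.14  -0.001]
 [-0.14   0.99   0.   ]
 [ 0.001  0.    -1.   ]]
stand frame mm -83.95319301846361 -157.8327192022814 88.1681385315809
```

Request:
move_arm(
  moves="0 0.003 0.01 0 0 0 0;-0.05 0.003 0.01 0 0 0 0;-0.09 0.003 0.01 0 0 0 0;-0.12 0.003 0.01 0 0 0 0;-0.15 0.003 0.01 0 0 0 0;-0.18 0.003 0.01 0 0 0 0;-0.21 0.003 0.01 0 0 0 0;-0.23 0.003 0.01 0 0 0 0;-0.23 0.003 0.01 0 0 0 0",
)

```text
time: 33.5
position: [0.6087, -0.1969, 0.0868]
tool_rot: [-0.07, 0.998, 0.0, -0.003]
ft_force: [-5.7, -2.6, -0.4]
grip_width: 0.0099
grip_force: 40.0
```

```bash
python3 sf.py
```

```text
t 33.5 p [ 0.6087 -0.1969  0.0868] q [-0.486  0.731  1.501 -0.003  0.914 -2.197] f [-5.7 -2.6 -0.4] w 0.009853170237839017 39.99842109158635
[[-0.99  -0.141 -0.005]
 [-0.141  0.99   0.   ]
 [ 0.005  0.001 -1.   ]]
stand frame mm -62.14045867844607 -157.55271414285377 86.81651269312187
```

Request:
move_arm(
  moves="0 0 0.04 0 0 0 0;0 0 0.08 0 0 0 0;0 0 0.11 0 0 0 0;0 0 0.14 0 0 0 0;0 0 0.16 0 0 0 0;0 0 0.18 0 0 0 0;0 0 0.18 0 0 0 0;0 0 0.18 0 0 0 0",
)

```text
time: 34.3
position: [0.6079, -0.1969, 0.073]
tool_rot: [-0.071, 0.997, 0.0, -0.003]
ft_force: [-12.8, 0.5, 22.8]
grip_width: 0.0094
grip_force: 40.0
```

Request:
move_arm(
  moves="0 0 0.02 0 0 0 0;0 0 0.03 0 0 0 0;0 0 0.03 0 0 0 0",
)

```text
time: 34.6
position: [0.608, -0.1971, 0.0725]
tool_rot: [-0.071, 0.997, -0.0, -0.003]
ft_force: [-16.3, 1.9, 33.5]
grip_width: 0.0098
grip_force: 40.0
```

Request:
move_arm(
  moves="0.01 0 -0.05 0 0 0 0;0.01 0 -0.06 0 0 0 0.4;0.01 0 -0.06 0 0 0 0.4;0.01 0 -0.06 0 0 0 0.4;0.01 0 -0.06 0 0 0 0.4;0.01 0 -0.5 0 0 0 0.4;0.01 0 -1 0 0 0 0.4;0.01 0 -1 0 0 0 0;0.01 0 -1 0 0 0 0",
)

```text
time: 35.5
position: [0.6109, -0.1973, 0.1674]
tool_rot: [-0.07, 0.998, -0.001, 0.002]
ft_force: [-1.0, 0.5, -0.8]
grip_width: 0.0259
grip_force: 0.0
```

Request:
move_arm(
  moves="0 0.2 -1 0 0 0 0;0 0.5 -1 0 0 0 0;0 0.8 -1 0 0 0 0;0 0.8 -1 0 0 0 0",
)

```text
time: 35.9
position: [0.598, -0.1134, 0.2668]
tool_rot: [-0.072, 0.997, 0.001, 0.0]
ft_force: [-0.1, -0.8, -0.8]
grip_width: 0.0019
grip_force: 0.0
```

Request:
move_arm(
  moves="-0.4 0.4 -0.2 0 0 0 0;-0.8 0.77 -0.2 0 0 0 0;-0.92 0.77 -0.2 0 0 0 0;-0.92 0.77 -0.2 0 0 0 0;-0.92 0.77 -0.2 0 0 0 0;-0.92 0.77 -0.2 0 0 0 0",
)

```text
time: 36.5
position: [0.6776, -0.0295, 0.2842]
tool_rot: [-0.07, 0.998, 0.0, -0.002]
ft_force: [-1.0, -0.2, -0.0]
grip_width: 0.0005
grip_force: 0.0
```

```bash
python3 sf.py; python3 look.py i; python3 - <<'E'
from h import *
import pickle
d=pickle.load(open("i.pkl","rb"))
from dif import rib
for s in((.6258,.1237),(.6406,.0198),(.6702,-.1881)):
    P=[[s[0]-.990*.043,s[1]-.141*.043,.096]]
    for n in("top","scene"):print(n,np.round(rib(d,n,s,.1414,.05),1),proj(d[n],P).round(1))
a=cv2.imread("pics/top_i.png");b=cv2.imread("pics/scene_i.png");cv2.imwrite("pics/z6.png",np.hstack([cv2.resize(a[90:300,200:420],(400,382),interpolation=2),cv2.resize(b[180:350,240:440],(400,382),interpolation=2)]))
E
```

```text
t 36.5 p [ 0.6776 -0.0295  0.2842] q [-2.080e-01  5.580e-01  1.225e+00 -1.000e-03  1.362e+00 -1.918e+00] f [-1.  -0.2 -0. ] w 0.0004888723185125805 0.0
[[-0.99  -0.139 -0.004]
 [-0.139  0.99   0.   ]
 [ 0.004  0.001 -1.   ]]
stand frame mm 29.720549649997793 -1.5126552170814347 284.1919631072008
top [0. 0. 0.] [[259.5 162.3]]
scene [ 37.  390.3 239.3] [[392.7 244. ]]
top [ 55.  296.3 163.3] [[296.  157.7]]
scene [ 30.  355.8 242.9] [[358.  248.8]]
top [ 89.  367.9 149.3] [[368.8 148.7]]
scene [ 34.  285.7 253. ] [[286.7 258.2]]
```

View pics/z6.png

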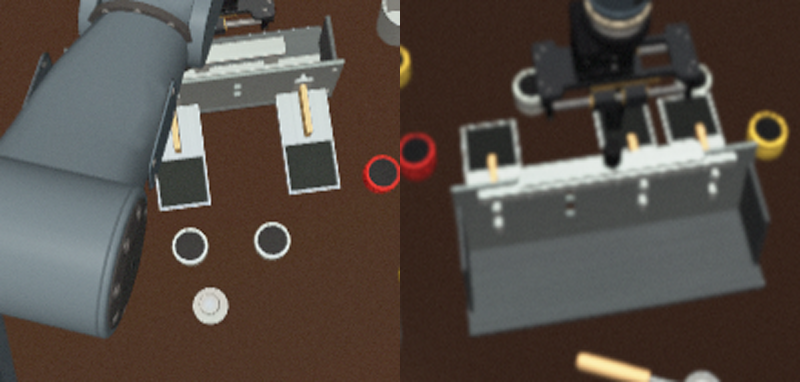

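All three brackets are hooked: the scene crop shows white claws in the slots at about (498,215), (643,192) and (713,180). Now I'll push the knob down.

Request:
move_arm(
  moves="0 0 0.2 0 0 0 0;0 0 0.35 0 0 0 0;0 0 0.42 0 0 0 0;0 0 0.48 0 0 0 0;0 0 0.54 0 0 0 0;0 0 0.6 0 0 0 0;0 0 0.66 0 0 0 0;0 0 0.7 0 0 0 0;0 0 0.7 0 0 0 0;0 0 0.7 0 0 0 0",
)

```text
time: 37.6
position: [0.6794, -0.0289, 0.2164]
tool_rot: [-0.07, 0.998, -0.0, 0.001]
ft_force: [-1.8, -0.5, 3.3]
grip_width: 0.0005
grip_force: 2.0
```

Request:
move_arm(
  moves="0 0 0.02 0 0 0 0;0 0 0.03 0 0 0 0;0 0 0.03 0 0 0 0",
)

```text
time: 37.9
position: [0.6795, -0.0289, 0.2164]
tool_rot: [-0.07, 0.998, -0.001, 0.001]
ft_force: [-5.5, -1.4, 15.1]
grip_width: 0.0007
grip_force: 7.3
```

Request:
move_arm(
  moves="0 0 -0.3 0 0 0 0;0 0 -0.6 0 0 0 0;0 0 -0.6 0 0 0 1;0 0 -0.6 0 0 0 1",
)

```text
time: 38.3
position: [0.6796, -0.0283, 0.2732]
tool_rot: [-0.07, 0.998, 0.0, 0.001]
ft_force: [0.3, 0.5, -0.5]
grip_width: 0.0094
grip_force: 0.0
```

Request:
move_arm(
  moves="0.9 0.19 0 0 0 0 1;0.9 0.19 0 0 0 0 1;0.9 0.19 0 0 0 0 1;0.9 0.19 0 0 0 0 1;0.9 0.19 0 0 0 0 1;0.9 0.19 0 0 0 0 1",
)

```text
time: 38.9
position: [0.5888, -0.0227, 0.2728]
tool_rot: [-0.07, 0.998, -0.0, 0.001]
ft_force: [-0.1, -1.1, -0.5]
grip_width: 0.0568
grip_force: 0.0
```

Request:
move_arm(
  moves="0.9 0.19 0 0 0 0 1;0.9 0.19 0 0 0 0 1;0.9 0.19 0 0 0 0 1;0.9 0.19 0 0 0 0 1;0.9 0.19 0 0 0 0 1;0.9 0.19 0 0 0 0 1",
)

```text
time: 39.5
position: [0.4975, -0.0167, 0.2734]
tool_rot: [-0.07, 0.998, -0.0, 0.001]
ft_force: [-0.7, -0.1, -0.4]
grip_width: 0.0861
grip_force: 0.0
```

Request:
move_arm(
  moves="0.8 0.19 0.8 0 0 0 1;0.8 0.19 0.8 0 0 0 1;0.8 0.19 0.8 0 0 0 1;0.8 0.19 0.8 0 0 0 1;0.8 0.19 0.8 0 0 0 1;0.8 0.19 0.8 0 0 0 1;0.8 0.19 0.8 0 0 0 1",
)

```text
time: 40.2
position: [0.4158, -0.0091, 0.194]
tool_rot: [-0.07, 0.998, -0.001, 0.002]
ft_force: [-0.7, -0.1, -0.7]
grip_width: 0.0873
grip_force: 0.0
```

```bash
python3 go.py .4129 -.0105 .018 8.1; python3 look.py j; python3 - <<'E'
from h import *
a=cv2.imread("pics/top_j.png");b=cv2.imread("pics/scene_j.png");cv2.imwrite("pics/z7.png",np.hstack([cv2.resize(a[90:300,180:400],(400,382),interpolation=2),cv2.resize(b[160:330,240:440],(400,382),interpolation=2)]))
E
```

```text
t 40.2 p [ 0.4158 -0.0091  0.194 ] q [-0.292  0.314  1.98   0.     0.843 -2.004] f [-0.7 -0.1 -0.7] w 0.08731294074946451 0.0
[[-0.99  -0.14   0.004]
 [-0.14   0.99  -0.001]
 [-0.003 -0.002 -1.   ]]
shift/100mm [ 0.036 -0.007  1.759]
turn/90 [-0.001  0.002 -0.001]
```

View pics/z7.png

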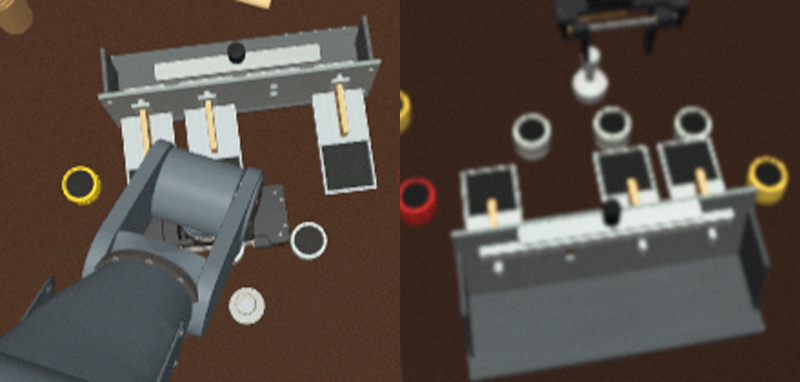

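The lock bar is down with the knob at its low position, the three brackets hang, and the levellers haven't moved. I'll pick up the middle leveller.

Request:
move_arm(
  moves="0.03 -0.01 0.3 0 0 0 1;0.03 -0.01 0.6 0 0 0 1;0.03 -0.01 0.9 0 0 0 1;0.03 -0.01 0.9 0 0 0 1",
)

```text
time: 40.7
position: [0.4092, -0.0096, 0.1008]
tool_rot: [-0.07, 0.998, 0.001, -0.003]
ft_force: [-0.6, 0.3, 0.4]
grip_width: 0.0871
grip_force: 0.0
```

Request:
move_arm(
  moves="0 0 0.3 0 0 0 1;0 0 0.6 0 0 0 1;0 0 0.85 0 0 0 1;0 0 0.85 0 0 0 1;0 0 0.85 0 0 0 0.4;0 0 0.85 0 0 0 0.4;0 0 0.85 0 0 0 0.4;0 0 0.85 0 0 0 0.4;0 0 0.85 0 0 0 0.4;0 0 0.85 0 0 0 0.4;0 0 0.85 0 0 0 0.4",
  squeeze=30,
)

```text
time: 41.8
position: [0.4116, -0.0104, 0.019]
tool_rot: [-0.07, 0.998, -0.001, 0.001]
ft_force: [0.8, -1.6, 7.8]
grip_width: 0.0574
grip_force: 30.0
```

```bash
python3 go.py .5139 .0018 .075 8.1
```

```text
t 41.8 p [ 0.4116 -0.0104  0.019 ] q [-0.298  0.707  2.118 -0.     0.314 -2.009] f [ 0.8 -1.6  7.8] w 0.057352568957308996 29.996272874996066
[[-0.99  -0.14   0.003]
 [-0.14   0.99  -0.001]
 [-0.003 -0.001 -1.   ]]
shift/100mm [-1.031 -0.024 -0.557]
turn/90 [-0.001  0.002 -0.   ]
```

Request:
move_arm(
  moves="0 0 -0.1 0 0 0 0.4;0 0 -0.4 0 0 0 0.4;0 0 -0.7 0 0 0 0.4;0 0 -0.9 0 0 0 0.4;-0.3 -0.02 -0.9 0 0 0 0.4;-0.6 -0.02 -0.9 0 0 0 0.4;-0.9 -0.02 -0.9 0 0 0 0.4;-1 -0.02 -0.9 0 0 0 0.4;-1 -0.02 -0.9 0 0 0 0.4;-1 -0.02 -0.9 0 0 0 0.4;-1 -0.02 -0.9 0 0 0 0.4",
)

```text
time: 42.9
position: [0.5074, 0.0023, 0.1077]
tool_rot: [-0.07, 0.998, 0.001, -0.002]
ft_force: [-0.7, -0.4, -1.8]
grip_width: 0.0576
grip_force: 30.0
```

```bash
python3 go.py .5139 .0018 .075 8.1
```

```text
t 42.9 p [0.5074 0.0023 0.1077] q [-0.216  0.571  1.834 -0.     0.74  -1.927] f [-0.7 -0.4 -1.8] w 0.05760550489160842 29.998557516373694
[[-0.99  -0.14  -0.004]
 [-0.14   0.99   0.001]
 [ 0.004  0.001 -1.   ]]
shift/100mm [-0.065 -0.015  0.326]
turn/90 [ 0.001 -0.002 -0.001]
```

Request:
move_arm(
  moves="-0.06 -0.01 0.1 0 0 0 0.4;-0.06 -0.01 0.2 0 0 0 0.4;-0.06 -0.01 0.28 0 0 0 0.4;-0.06 -0.01 0.31 0 0 0 0.4;-0.06 -0.01 0.33 0 0 0 0.4;-0.06 -0.01 0.34 0 0 0 0.4;-0.06 -0.01 0.34 0 0 0 0.4",
)

```text
time: 43.6
position: [0.5161, 0.0019, 0.0741]
tool_rot: [-0.07, 0.998, -0.0, 0.0]
ft_force: [-0.4, 0.3, -2.1]
grip_width: 0.057
grip_force: 30.0
```

Request:
move_arm(
  moves="0 0 0.01 0 0 0 0.4;0 0 0.02 0 0 0 0.4;0 0 0.03 0 0 0 0.4;0 0 0.03 0 0 0 0.4",
)

```text
time: 44.0
position: [0.516, 0.0019, 0.071]
tool_rot: [-0.07, 0.998, -0.0, -0.0]
ft_force: [-0.9, 0.0, -2.7]
grip_width: 0.0572
grip_force: 30.0
```

Request:
move_arm(
  moves="0 0 0.01 0 0 0 0.4;0 0 0.02 0 0 0 0.4;0 0 0.03 0 0 0 0.4;0 0 0.03 0 0 0 0.4",
)

```text
time: 44.4
position: [0.5161, 0.0018, 0.0685]
tool_rot: [-0.07, 0.998, -0.0, 0.0]
ft_force: [-1.1, -0.1, 3.8]
grip_width: 0.0576
grip_force: 30.0
```

Request:
move_arm(
  moves="0 0 -0.01 0 0 0 0.4;0 0 -0.01 0 0 0 0.85;0 0 -0.01 0 0 0 0.85;0 0 -0.01 0 0 0 0.85;0 0 -0.01 0 0 0 0.85;0 0 -0.01 0 0 0 0.85;0 0 -0.4 0 0 0 0.85;0 0 -0.9 0 0 0 0.85;0 0 -0.9 0 0 0 1",
)

```text
time: 45.3
position: [0.5202, 0.0011, 0.1633]
tool_rot: [-0.07, 0.998, -0.002, 0.006]
ft_force: [1.2, 0.6, 0.0]
grip_width: 0.0766
grip_force: 0.0
```

Request:
move_arm(
  moves="0.5 -0.6 0 0 0 0 1;1 -1 0 0 0 0 1;1 -1 0 0 0 0 1;1 -1 0 0 0 0 1;1 -1 0 0 0 0 1;1 -1 0 0 0 0 1;1 -1 0 0 0 0 1",
)

```text
time: 46.0
position: [0.4318, -0.1103, 0.1579]
tool_rot: [-0.071, 0.997, -0.0, 0.0]
ft_force: [0.4, -0.2, -0.5]
grip_width: 0.0868
grip_force: 0.0
```

```bash
python3 go.py .424 -.1424 .018 8.1; python3 look.py k; python3 - <<'E'
from h import *
a=cv2.imread("pics/top_k.png");b=cv2.imread("pics/scene_k.png");cv2.imwrite("pics/z8.png",np.hstack([cv2.resize(a[90:300,180:400],(400,382),interpolation=2),cv2.resize(b[160:330,240:440],(400,382),interpolation=2)]))
E
```

```text
t 46.0 p [ 0.4318 -0.1103  0.1579] q [-0.502  0.417  1.947  0.     0.776 -2.215] f [ 0.4 -0.2 -0.5] w 0.08682561540012912 0.0
[[-0.99  -0.142  0.   ]
 [-0.142  0.99  -0.   ]
 [-0.    -0.    -1.   ]]
shift/100mm [ 0.124 -0.306  1.399]
turn/90 [-0.     0.     0.001]
```

View pics/z8.png

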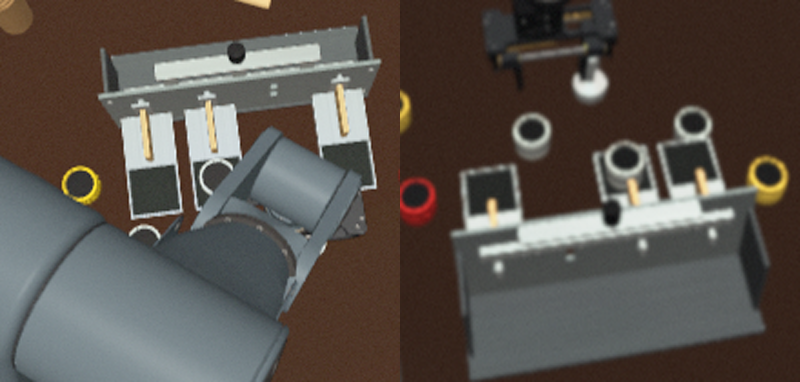

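The first leveller sits on tray B, at about (215,177) in the top crop. Now the one at -y.

Request:
move_arm(
  moves="0.12 -0.31 0 0 0 0 1;0.12 -0.31 0.3 0 0 0 1;0.12 -0.31 0.6 0 0 0 1;0.12 -0.31 0.7 0 0 0 1;0.12 -0.31 0.7 0 0 0 1;0.12 -0.31 0.7 0 0 0 1",
)

```text
time: 46.7
position: [0.4241, -0.1433, 0.0884]
tool_rot: [-0.071, 0.997, -0.0, 0.0]
ft_force: [1.4, -0.4, 0.7]
grip_width: 0.087
grip_force: 0.0
```

Request:
move_arm(
  moves="0 0 0.3 0 0 0 1;0 0 0.6 0 0 0 1;0 0 0.69 0 0 0 1;0 0 0.69 0 0 0 1;0 0 0.69 0 0 0 0.4;0 0 0.69 0 0 0 0.4;0 0 0.69 0 0 0 0.4;0 0 0.69 0 0 0 0.4;0 0 0.69 0 0 0 0.4;0 0 0.69 0 0 0 0.4;0 0 0.69 0 0 0 0.4;0 0 0.69 0 0 0 0.4",
)

```text
time: 47.9
position: [0.424, -0.1439, 0.0196]
tool_rot: [-0.07, 0.998, -0.001, 0.001]
ft_force: [-0.1, -0.6, 5.9]
grip_width: 0.0572
grip_force: 30.0
```

```bash
python3 go.py .5435 -.2062 .071 8.1
```

```text
t 47.9 p [ 0.424  -0.1439  0.0196] q [-0.578  0.713  2.026 -0.     0.402 -2.289] f [-0.1 -0.6  5.9] w 0.0571682895046047 29.997591585852206
[[-0.99  -0.14   0.001]
 [-0.14   0.99  -0.001]
 [-0.001 -0.001 -1.   ]]
shift/100mm [-1.097 -0.785 -0.511]
turn/90 [-0.001  0.001 -0.001]
```

Request:
move_arm(
  moves="0 0 -0.1 0 0 0 0.4;0 0 -0.4 0 0 0 0.4;0 0 -0.7 0 0 0 0.4;0 0 -0.95 0 0 0 0.4;-0.3 -0.2 -0.95 0 0 0 0.4;-0.6 -0.4 -0.95 0 0 0 0.4;-0.9 -0.7 -0.95 0 0 0 0.4;-1 -0.78 -0.95 0 0 0 0.4;-1 -0.78 -0.95 0 0 0 0.4;-1 -0.78 -0.95 0 0 0 0.4;-1 -0.78 -0.95 0 0 0 0.4",
)

```text
time: 49.0
position: [0.5312, -0.2051, 0.1135]
tool_rot: [-0.07, 0.998, 0.001, -0.002]
ft_force: [0.2, 0.4, -2.3]
grip_width: 0.0575
grip_force: 30.0
```

Request:
move_arm(
  moves="-0.08 0 0 0 0 0 0.4;-0.08 0 0.1 0 0 0 0.4;-0.08 0 0.2 0 0 0 0.4;-0.08 0 0.3 0 0 0 0.4;-0.08 0 0.36 0 0 0 0.4;-0.08 0 0.36 0 0 0 0.4;-0.08 0 0.36 0 0 0 0.4",
)

```text
time: 49.7
position: [0.5412, -0.2056, 0.0777]
tool_rot: [-0.07, 0.998, 0.0, -0.0]
ft_force: [-0.2, 0.3, -3.0]
grip_width: 0.0573
grip_force: 30.0
```

```bash
python3 go.py .5435 -.2062 .071 8.1
```

```text
t 49.7 p [ 0.5412 -0.2056  0.0777] q [-0.556  0.685  1.671 -0.     0.787 -2.267] f [-0.2  0.3 -3. ] w 0.05734905289130465 29.99912505503744
[[-0.99  -0.14  -0.001]
 [-0.14   0.99   0.   ]
 [ 0.001  0.    -1.   ]]
shift/100mm [-0.022 -0.009  0.067]
turn/90 [ 0.    -0.    -0.001]
```

Request:
move_arm(
  moves="-0.02 -0.01 0.02 0 0 0 0.4;-0.02 -0.01 0.04 0 0 0 0.4;-0.02 -0.01 0.06 0 0 0 0.4;-0.02 -0.01 0.07 0 0 0 0.4;-0.02 -0.01 0.07 0 0 0 0.4",
)

```text
time: 50.2
position: [0.5433, -0.2062, 0.0709]
tool_rot: [-0.07, 0.998, 0.0, -0.0]
ft_force: [-0.6, -0.1, -2.8]
grip_width: 0.0571
grip_force: 30.0
```

Request:
move_arm(
  moves="0 0 0.01 0 0 0 0.4;0 0 0.02 0 0 0 0.4;0 0 0.02 0 0 0 0.4",
)

```text
time: 50.5
position: [0.5436, -0.2065, 0.0693]
tool_rot: [-0.07, 0.998, -0.0, 0.0]
ft_force: [-1.1, 0.8, -0.8]
grip_width: 0.0577
grip_force: 30.0
```

Request:
move_arm(
  moves="0 0 0.01 0 0 0 0.4;0 0 0.01 0 0 0 0.85;0 0 0.01 0 0 0 0.85;0 0 0.01 0 0 0 0.85;0 0 0.01 0 0 0 0.85;0 0 0.01 0 0 0 0.85;0 0 -0.4 0 0 0 0.85;0 0 -0.9 0 0 0 0.85;0 0 -1 0 0 0 1;0 0 -1 0 0 0 1",
)

```text
time: 51.5
position: [0.5449, -0.2071, 0.1715]
tool_rot: [-0.07, 0.998, -0.002, 0.002]
ft_force: [1.0, -0.6, -1.0]
grip_width: 0.0826
grip_force: 0.0
```

Request:
move_arm(
  moves="0.2 0.86 0 0 0 0 1;0.2 0.86 0 0 0 0 1;0.2 0.86 0 0 0 0 1;0.2 0.86 0 0 0 0 1;0.2 0.86 0 0 0 0 1",
)

```text
time: 52.0
position: [0.512, -0.1246, 0.1683]
tool_rot: [-0.07, 0.998, -0.0, -0.0]
ft_force: [-0.2, 0.1, -0.4]
grip_width: 0.0872
grip_force: 0.0
```

Request:
move_arm(
  moves="0.2 0.86 0 0 0 0 1;0.2 0.86 0 0 0 0 1;0.2 0.86 0 0 0 0 1;0.2 0.86 0 0 0 0 1;0.2 0.86 0 0 0 0 1",
)

```text
time: 52.5
position: [0.4814, -0.0431, 0.1691]
tool_rot: [-0.07, 0.998, -0.001, 0.001]
ft_force: [0.8, 0.5, -0.1]
grip_width: 0.0872
grip_force: 0.0
```

Request:
move_arm(
  moves="0.2 0.86 0 0 0 0 1;0.2 0.86 0 0 0 0 1;0.2 0.86 0 0 0 0 1;0.2 0.86 0 0 0 0 1;0.2 0.86 0 0 0 0 1",
)

```text
time: 53.0
position: [0.4498, 0.0393, 0.1692]
tool_rot: [-0.069, 0.998, -0.0, 0.001]
ft_force: [0.4, -0.4, -0.5]
grip_width: 0.087
grip_force: 0.0
```

Request:
move_arm(
  moves="0.2 0.86 0 0 0 0 1;0.2 0.86 0 0 0 0 1;0.2 0.86 0 0 0 0 1;0.2 0.86 0 0 0 0 1;0.2 0.86 0 0 0 0 1;0.2 0.86 0 0 0 0 1;0.2 0.86 0 0 0 0 1",
)

```text
time: 53.7
position: [0.4169, 0.1221, 0.1691]
tool_rot: [-0.069, 0.998, -0.0, 0.0]
ft_force: [0.2, -0.6, -0.0]
grip_width: 0.087
grip_force: 0.0
```

```bash
python3 go.py .4155 .1215 .019 8.1
```

```text
t 53.7 p [0.4169 0.1221 0.1691] q [ 0.027  0.384  1.963 -0.     0.794 -1.682] f [ 0.2 -0.6 -0. ] w 0.0869568661316291 0.0
[[-0.99  -0.138  0.001]
 [-0.138  0.99  -0.   ]
 [-0.001 -0.    -1.   ]]
shift/100mm [ 0.016 -0.004  1.501]
turn/90 [-0.     0.    -0.002]
```

Request:
move_arm(
  moves="0.02 0 0.3 0 0 0 1;0.02 0 0.6 0 0 0 1;0.02 0 0.8 0 0 0 1;0.02 0 0.8 0 0 0 1;0.02 0 0.8 0 0 0 1",
)

```text
time: 54.2
position: [0.4144, 0.1225, 0.089]
tool_rot: [-0.07, 0.998, -0.0, -0.0]
ft_force: [0.4, 0.1, -0.1]
grip_width: 0.0869
grip_force: 0.0
```

Request:
move_arm(
  moves="0 0 0.3 0 0 0 1;0 0 0.6 0 0 0 1;0 0 0.7 0 0 0 1;0 0 0.7 0 0 0 1;0 0 0.7 0 0 0 0.4;0 0 0.7 0 0 0 0.4;0 0 0.7 0 0 0 0.4;0 0 0.7 0 0 0 0.4;0 0 0.7 0 0 0 0.4;0 0 0.7 0 0 0 0.4;0 0 0.7 0 0 0 0.4;0 0 0.7 0 0 0 0.4",
)

```text
time: 55.4
position: [0.4147, 0.1227, 0.0197]
tool_rot: [-0.07, 0.998, -0.0, 0.001]
ft_force: [-0.1, -2.2, 7.4]
grip_width: 0.0575
grip_force: 30.0
```

Request:
move_arm(
  moves="0 0 -0.1 0 0 0 0.4;0 0 -0.4 0 0 0 0.4;0 0 -0.7 0 0 0 0.4;0 0 -0.95 0 0 0 0.4;0 0 -0.95 0 0 0 0.4",
)

```text
time: 55.9
position: [0.4156, 0.1231, 0.1168]
tool_rot: [-0.07, 0.998, -0.0, 0.003]
ft_force: [0.4, -0.5, -2.5]
grip_width: 0.0572
grip_force: 30.0
```

```bash
python3 go.py .4991 .1057 .071 8.1
```

```text
t 55.9 p [0.4156 0.1231 0.1168] q [ 0.029  0.487  2.016  0.     0.632 -1.683] f [ 0.4 -0.5 -2.5] w 0.05724011827506194 29.99930512625724
[[-0.99  -0.14   0.006]
 [-0.14   0.99   0.   ]
 [-0.006 -0.001 -1.   ]]
shift/100mm [-0.8   -0.289  0.463]
turn/90 [-0.     0.004 -0.   ]
```

Request:
move_arm(
  moves="-0.3 -0.1 0 0 0 0 0.4;-0.6 -0.2 0 0 0 0 0.4;-0.8 -0.29 0 0 0 0 0.4;-0.8 -0.29 0.1 0 0 0 0.4;-0.8 -0.29 0.2 0 0 0 0.4;-0.8 -0.29 0.3 0 0 0 0.4;-0.8 -0.29 0.36 0 0 0 0.4;-0.8 -0.29 0.4 0 0 0 0.4;-0.8 -0.29 0.43 0 0 0 0.4;-0.8 -0.29 0.43 0 0 0 0.4",
)

```text
time: 56.9
position: [0.4971, 0.1054, 0.0708]
tool_rot: [-0.07, 0.998, 0.0, -0.0]
ft_force: [0.0, 0.7, -2.1]
grip_width: 0.0575
grip_force: 30.0
```

Request:
move_arm(
  moves="0 0 0.01 0 0 0 0.4;0 0 0.02 0 0 0 0.4;0 0 0.02 0 0 0 0.4",
)

```text
time: 57.2
position: [0.4977, 0.1053, 0.0695]
tool_rot: [-0.07, 0.998, -0.0, 0.0]
ft_force: [0.5, -0.7, 1.2]
grip_width: 0.0574
grip_force: 30.0
```

Contact. I'll release, lift, and move back out of the camera's view.

Request:
move_arm(
  moves="0 0 0 0 0 0 0.4;0 0 0 0 0 0 0.85;0 0 0 0 0 0 0.85;0 0 0 0 0 0 0.85;0 0 0 0 0 0 0.85;0 0 0 0 0 0 0.85;0 0 -0.4 0 0 0 0.85;0 0 -0.9 0 0 0 0.85;0 0 -1 0 0 0 0.85;0 0 -1 0 0 0 0.85",
)

```text
time: 58.2
position: [0.4988, 0.1053, 0.171]
tool_rot: [-0.07, 0.998, -0.0, 0.003]
ft_force: [0.5, 0.4, 0.5]
grip_width: 0.0738
grip_force: 0.0
```

Request:
move_arm(
  moves="0.1 1 -0.9 0 0 0 1;0.1 1 -0.9 0 0 0 1;0.1 1 -0.9 0 0 0 1;0.1 1 -0.9 0 0 0 1;0.1 1 -0.9 0 0 0 1",
)

```text
time: 58.7
position: [0.4726, 0.2029, 0.2576]
tool_rot: [-0.071, 0.997, -0.0, -0.001]
ft_force: [-0.4, -0.4, -1.0]
grip_width: 0.0865
grip_force: 0.0
```

Request:
move_arm(
  moves="0.3 1 0 0 0 0 1;0.3 1 0 0 0 0 1;0.3 1 0 0 0 0 1;0.3 1 0 0 0 0 1;0.3 1 0 0 0 0 1",
)

```text
time: 59.2
position: [0.4299, 0.2962, 0.2575]
tool_rot: [-0.07, 0.998, -0.001, -0.001]
ft_force: [1.2, -0.4, -0.6]
grip_width: 0.087
grip_force: 0.0
```

Request:
move_arm(
  moves="0.5 1 0 0 0 0 1;0.5 1 0 0 0 0 1;0.5 1 0 0 0 0 1;0.5 1 0 0 0 0 1;0.5 1 0 0 0 0 1;0.5 1 0 0 0 0 1;0.5 1 0 0 0 0 1",
)

```text
time: 59.9
position: [0.3674, 0.3885, 0.259]
tool_rot: [-0.069, 0.998, -0.0, 0.0]
ft_force: [1.1, 0.8, -0.0]
grip_width: 0.087
grip_force: 0.0
```

```bash
python3 look.py z; python3 - <<'E'
from h import *
import pickle
st()
d=pickle.load(open("z.pkl","rb"))
from dif import rib
for s in((.6258,.1237),(.6406,.0198),(.6702,-.1881)):
    for n in("top","scene"):print(n,np.round(rib(d,n,s,.1414,.05),1),"leveller top expected",proj(d[n],[[s[0]-.1267,s[1]-.018,.089]]).round(1))
a=cv2.imread("pics/top_z.png");b=cv2.imread("pics/scene_z.png");cv2.imwrite("pics/z9.png",np.hstack([cv2.resize(a[90:230,220:400],(400,311),interpolation=2),cv2.resize(b[180:320,250:430],(400,311),interpolation=2)]))
E
```

```text
t 60.0 p [0.3671 0.3889 0.259 ] q [ 0.605  0.375  1.628 -0.     1.138 -1.104] f [-0.1  0.3  0.3] w 0.08714872165919348 0.0
[[-0.99  -0.138  0.   ]
 [-0.138  0.99  -0.   ]
 [-0.    -0.    -1.   ]]
top [ 87.  259.5 163.1] leveller top expected [[262.8 191.7]]
scene [ 43.  390.2 239.7] leveller top expected [[385.7 223.2]]
top [ 86.  295.6 158.7] leveller top expected [[299.5 187.1]]
scene [ 48.  356.  244.6] leveller top expected [[352.4 227.6]]
top [ 89.  367.9 148.9] leveller top expected [[372.9 177.9]]
scene [ 36.  285.7 252.9] leveller top expected [[283.9 236.3]]
```

View pics/z9.png

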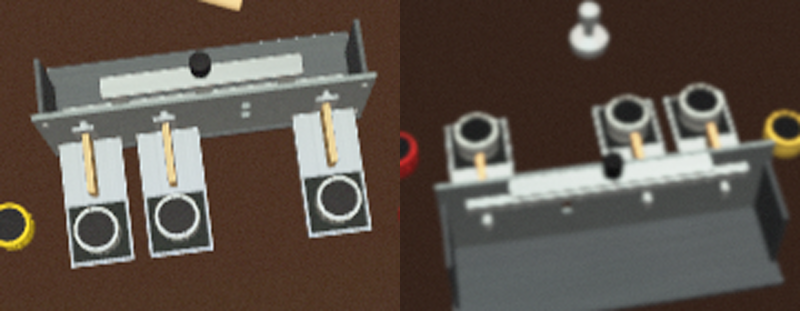

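The three levellers sit centred on the hung trays, at about (97,230), (177,216) and (339,199) in the top crop, and the lock bar is down. Handing in.

```bash
python3 -c "
from rig import robot
print(robot.hand_in())"
```

```text
the job is handed in; nothing more can be done
None
```

I handed the job in at about 60 s: all three brackets are hooked, pressed home and locked with the knob down, and each leveller stands on its own tray; the hand-in returned no verdict.

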